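Hang the hoist scale on the patient hoist

TASK

Get the patient hoist ready for weighing: hold the scale by its black hand grip, bring its hook over the pin in the fork at the end of the hoist's boom and press it straight down, firmly but gently, until the red spring latch has snapped shut below the pin. Then tug it upward lightly, so that the pin pulls on the shut latch, to prove that it holds, lower it gently until the pin carries it, let go and leave it hanging still. Leave the other things on the table where they are.

Things in the scene. Friction and masses are not known exactly. Their poses are not given: they have to be found in the camera images.
- scale: Hoist scale, 0.5 to 0.8 kg, upright on the table; origin on its underside, plumb below the hook's seat; z up. White body 60 (x) by 100 (y, -56 to 44) by 54 (z) mm, display on +x. Above it stands an aluminium C hook, a 14 mm plate in the y-z plane: spine at y 15 to 33 mm up to z 186, crown at z 167 to 186. To hang, it must have the same yaw as the hoist (not half a turn off).
- grip (a point): Middle of the black hand grip on top of the hook, 207 mm above the scale's underside (axes as the scale's): the place to hold. The grip measures 16 (x) by 44 (y) by 42 mm (z, from 186 to 228 in the scale).
- tip (a point): Lower end of the hook's downward tip (tip: y -27 to -13 mm, end at z 117.5 in the scale). Under it the C is open to -y: a 63 mm gap down to the body's top at z 54, through which the hoist's fork comes in. The hook's mouth, 28 mm wide between tip and spine, opens downward above that gap.
- throat (a point): The hook's seat: where the centre of the pin lies when fully home, 160 mm above the scale's underside, x = y = 0; a V seat centres the pin there. Hung, the tip is between the fork's cheeks and the spine outside the fork's nose.
- latch (a joint): Angle of the red sprung latch across the hook's mouth: 0 = shut, it opens only inward (up), to 1.4 rad. The pin meets it with its centre at z 121 in the scale and turns it to about 1.2 rad; the force on the pin rises to 14 to 20 N (about twice the scale's weight), then falls to nothing, and the latch snaps back to 0 at z 155 to 159, 1 to 5 mm before the solid seat.
- blade: The latch's red blade, 10 (x) by 26 mm, 4 mm thick; origin on its hinge at the spine (y 13, z 129.5 in the scale); shut, it reaches along the scale's -y to the tip. When the hooked scale is pulled up by 22 mm from its seat, the shut blade bears on the pin from below.
- hoist: Mobile patient hoist on the floor beside the table, fixed. Origin at table height (z 0), plumb below the pin; z up. Its white boom (34 mm wide, end tube 24 mm high) runs from the fork along the hoist's -y, level for 0.17 m, then rising to the mast. Scale and hoist are not to be pressed together with more than 30 N, the scale's weight included.
- pin_nominal (a point): On the hoist, 210 mm above its origin: the pin's centre if the boom were level. The boom's angle is not measured: the true pin is up to 15 mm higher or lower; feel for it. Steel pin 12 mm thick, along x, in a fork open above, below and to +y: cheeks 6 mm thick, 20 mm high, 26 mm apart, noses 10 mm beyond the pin; 38 mm clear from pin to end tube.
- pills: Bystander: white pill tub, 44 mm wide, 68 mm high, upright; origin under its centre.
- pen: Bystander: black pen, 137 mm long (along its x), 14 mm high; origin under its centre.
- tray: Bystander: shallow white tray with vials and a syringe, 130 (x) by 210 (y) by 32 mm, contents to 41 mm; origin under its centre.
- case: Bystander: dark zip case, 153 (x) by 103 (y) by 38 mm; origin under its centre.
There are look-alikes about, which are no part of the job. Leave any purple or yellow look-alike of the scale alone.

How it is judged:
By the outcome, as a careful person would: the job done as asked, in the order asked, and still so for the second after the job is handed in, with the robot touching nothing.
It also fails if it takes over 67 s, if anything falls off the work surface, if the arm or the gripper's body presses on something with over 40 N, if the wrist force passes 120 N, or if a joint passes its speed limit or range.

ROBOT

A 6-joint arm with a two-finger parallel gripper is mounted at the origin on the work surface. World frame = base frame: x ahead of the robot, y to its left, z up, the work surface at z = 0. Lengths are in mm, angles in rad, forces in N, time in s.
With the tool pointing down it reaches from about 325 to 775 mm from the base axis. Payload 9.3 kg.
Tool frame: the origin (TCP) lies at the centre of the arm's flange, where the gripper is bolted on; the fingertips stand 173 mm ahead of it and the grasp point (between the pads) lies bot.grip_depth ahead of it (bot.grip_depth is the distance from the TCP to the grasp point, in mm); z points along the fingers, y is the direction in which the jaws open and shut (so a half turn about z gives the same grasp; the last joint's range is limited). The gripper opens to 85 mm and grips with 20 to 120 N. Pads are 22 mm wide; open, the fingers measure 114 mm over their backs; the gripper's body (76 mm by 85 mm) begins 54 mm behind the grasp point. The pads swing forward as they close: fully open they stand 13 mm farther back than shut.
Start: joints at [1.152, 0.259, 0.021, 1.334, 0, 1.418], TCP at [144.476, 530.683, 404.679] pointing down, gripper open.
Joint ranges: [-3.04, 3.04], [-0.91, 1.82], [-1.04, 1.36], [-1.92, 1.95], [-1.52, 1.45], [-3.14, 3.14]. Speed limits (rad/s): [2.22, 2.22, 2.79, 3.14, 3.14, 3.14].

INTERFACE

Orientations are given as [roll, pitch, yaw] about the fixed x, y, z axes, in that order (R = Rz(yaw) Ry(pitch) Rx(roll)).
In Python, from workcell import bot, capture, recognise, trace gives the robot as it stands. The module is installed in compiled form; this text tells all that it offers.
- The arm moves only by the tool send_rows, never from a script. Its argument "motion" is a list of rows, each an object with "delta_pos": the shift along the tool's x, y, z in mm, a list of three; "turn": the turn, a rotation vector about the tool's x, y, z in rad, a list of three. In form: [{"delta_pos": [tx, ty, tz], "turn": [wx, wy, wz]}, ...]. A call has 1 to 12 rows; each row shifts and turns the pose as measured when the row begins, along the tool's axes as they then stand; what a row does not reach is not made up. A row lasts 1/12 s, in which the tool goes at most 41.7 mm and 7.16 degrees, less where a joint would pass 70% of its speed; a pose out of reach is approached as far as the arm can. A call with a gripper value outside its range is refused whole. "hand" is the gripper's target within -1 to 1 (fully open at 1, half-way at 0, shut at -1), set as the call begins (left out, the last holds). The fingers move at their own pace and stop on an object; "force" is the grip in N (left out, the last holds). Time passes only in rows, so rows that do not move let the fingers close. It gives the time, the measured TCP pose, the force and the opening at its end, in the units of the state.
- bot.read_state(): the state, without advancing time (a new reading comes with each control period).
- capture(name): name is "scene" or "side" or "wrist"; returns a dict with "img" (400x640x3 uint8, red, green, blue), "camera_matrix" (3x3 intrinsics, pixels), "cam_to_world" (4x4, takes a point from camera to world coordinates). Camera axes: x right, y up, looking along -z (the intrinsics and any distortion apply to the point x, -y, -z); pixel columns grow to the right and rows downward; lengths in mm; the calibration is good to about 2 mm. A picture is of the moment at which its call begins. There is no depth.
- bot.hand_in(): hands the job in, once; it reports no verdict.
Trained networks look in the newest picture that a camera, given by its name, has taken for a name from the list of things; names that differ only in an ending like _2 or _b are one class to them, and where a whole thing is asked for, a point or a joint stands for the part that bears it (a point fixed in the world has none). Each returns a list of dicts, best first, with "p" (0 to 1); they miss things now and then, are a little off and sometimes report something else, mostly with a low value. They report only what shows in the picture. A call takes as long as a camera call. They do not tell look-alikes from the thing itself.
- recognise(camera, name): "pixel" ([column, row] in pixels, amid what is visible of it).
- trace(camera, name): "mask" (400x640 bool, what is visible of it) and "pixel" ([column, row] in pixels, amid what is visible of it).
The state is a dict: "clock": time; "joints": joint angles; "joint_vel": joint speeds; "joint_torque": joint torques, N m; "eef_pos": TCP position; "tool_rot": TCP orientation; "contact_force": force on the tool from outside, world axes, zero at the start; "moment": the same for the moment, N m; "grip_width": opening from 0.0 (shut) to 1.0 (fully open).
Only numpy, scipy, OpenCV 4.12 (cv2) and the standard library are available. Lean on these libraries where they do the work, as an engineer would, in place of code of your own. Each camera call takes 0.05 s, during which the arm holds its last target.

## Working session

There is one attempt and no reset: what is moved stays moved. The work goes in short steps, Python scripts to look and compute and a tool call to move; the robot and the scene stay as the last step left them, time stands still between calls to the robot, and variables do not carry over. Pictures are saved under pics/ and viewed, and the job is handed in when it is done.

Besides the shell and the picture viewer there is one more tool, called as a command line: name --argument value ..., lists and objects as JSON in quotes. send_rows: Moves the arm, as the interface text tells. Its arguments: {"type":"object","properties":{"motion":{"type":"array","items":{"type":"object","properties":{"delta_pos":{"type":"array","items":{"type":"number"}},"turn":{"type":"array","items":{"type":"number"}}}}},"hand":{"type":"number"},"force":{"type":"number"}},"required":["motion"]}

```bash
mkdir -p pics; cat > h.py <<'E'
import numpy as np, cv2
from workcell import bot, capture, recognise, trace
def save(c,n):
    cv2.imwrite(f'pics/{n}.png',cv2.cvtColor(c['img'],cv2.COLOR_RGB2BGR))
E
python3 - <<'E'
from h import *
s=bot.read_state(); print({k:np.round(v,3).tolist() for k,v in s.items()}, bot.grip_depth, [a for a in dir(bot) if a[0]!='_'])
for n in ['scene','side','wrist']:
    c=capture(n); save(c,n+'0'); print(n,c['camera_matrix'].tolist(),c['cam_to_world'].round(4).tolist(),[k for k in c])
    np.savez(f'{n}0.npz',**c)
    for t in ['scale','grip','tip','throat','latch','blade','hoist','pin_nominal']:
        try: print(t,[(np.round(r['pixel']).tolist(),round(float(r['p']),2)) for r in recognise(n,t)][:4])
        except Exception as e: print(t,e)
E
```

```text
{'clock': 0.0, 'joints': [1.152, 0.259, 0.021, 1.334, -0.0, 1.418], 'joint_vel': [0.0, 0.001, -0.0, 0.001, 0.003, 0.001], 'joint_torque': [-0.003, -55.564, 34.453, 0.014, -0.0, 0.0], 'eef_pos': [144.456, 530.629, 404.07], 'tool_rot': [-3.14, -0.0, 2.876], 'contact_force': [-0.881, 0.197, -0.665], 'moment': [-0.01, 0.01, 0.003], 'grip_width': 0.999} 154.70000000000002 ['Unreachable', 'grip_depth', 'hand_in', 'read_state']
scene [[403.64275757203353, 0.0, 322.98797477967946], [0.0, 403.64275757203353, 196.20895269097], [0.0, 0.0, 1.0]] [[-0.8047, -0.5291, 0.2694, 830.069], [0.5936, -0.7079, 0.3827, 508.0136], [-0.0118, 0.4678, 0.8837, 933.7722], [0.0, 0.0, 0.0, 1.0]] ['img', 'camera_matrix', 'cam_to_world']
scale [([339.0, 204.0], 0.97), ([331.0, 282.0], 0.96), ([356.0, 147.0], 0.58)]
grip [([357.0, 143.0], 0.81), ([332.0, 281.0], 0.66)]
tip [([358.0, 140.0], 0.68), ([339.0, 204.0], 0.58)]
throat [([358.0, 142.0], 0.98), ([342.0, 205.0], 0.85), ([332.0, 278.0], 0.78)]
latch [([358.0, 132.0], 0.39)]
blade [([328.0, 274.0], 0.36)]
hoist [([206.0, 30.0], 0.71)]
pin_nominal [([206.0, 30.0]
[... 406 characters left out ...]
), ([405.0, 226.0], 0.91), ([338.0, 241.0], 0.79), ([420.0, 52.0], 0.47)]
tip [([410.0, 225.0], 0.96), ([264.0, 271.0], 0.76), ([334.0, 240.0], 0.58)]
throat [([336.0, 240.0], 0.96), ([407.0, 224.0], 0.96), ([263.0, 271.0], 0.62)]
latch []
blade [([418.0, 52.0], 0.6)]
hoist [([420.0, 55.0], 0.56)]
pin_nominal [([419.0, 51.0], 0.65)]
wrist [[329.61937926702905, 0.0, 321.6299145493054], [0.0, 329.61937926702905, 195.72001919957933], [0.0, 0.0, 1.0]] [[0.2626, -0.9218, -0.2852, 72.2064], [0.9649, 0.2512, 0.0765, 549.5735], [0.0011, -0.2953, 0.9554, 374.048], [0.0, 0.0, 0.0, 1.0]] ['img', 'camera_matrix', 'cam_to_world']
scale []
grip []
tip []
throat []
latch []
blade []
hoist []
pin_nominal []
```

View pics/scene0.png

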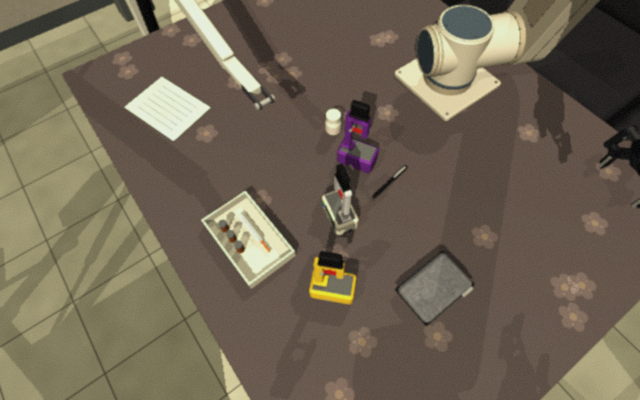

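View pics/side0.png

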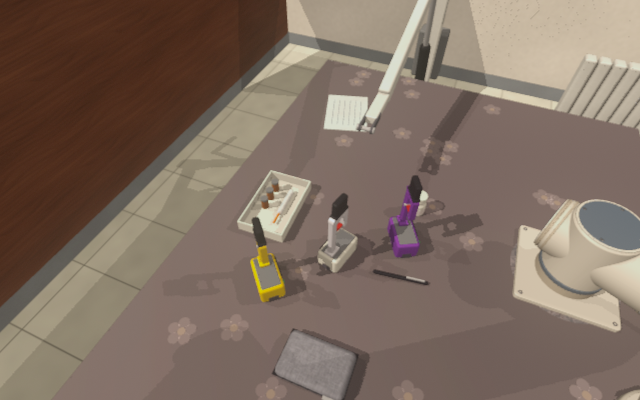

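View pics/wrist0.png

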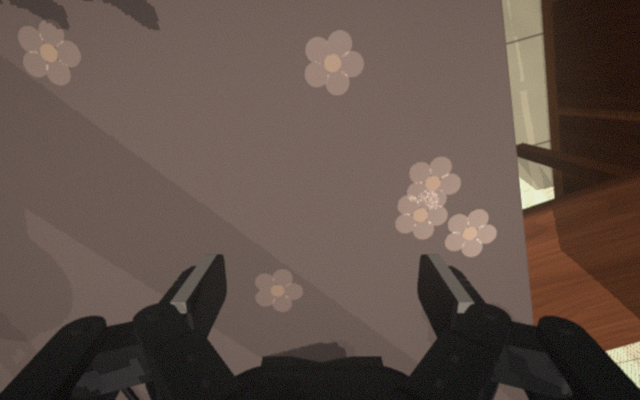

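The real (white) scale sits mid-table: scene (340,205), side (338,240). The fork's end is at scene (262,98), side (367,125). I'll zoom in for detail.

```bash
python3 - <<'E'
from h import *
a=[]
for n,(u,v),(u2,v2) in [('scene',(340,200),(255,90)),('side',(338,230),(375,115))]:
    im=np.load(n+'0.npz')['img'][:,:,::-1]
    for (p,q) in ((u,v),(u2,v2)):
        a.append(cv2.resize(im[q-48:q+48,p-64:p+64],None,fx=3.1,fy=3.1,interpolation=cv2.INTER_CUBIC))
o=np.vstack([np.hstack(a[:2]),np.hstack(a[2:])]); print(o.shape); cv2.imwrite('pics/z0.png',o)
E
```

```text
(596, 794, 3)
```

View pics/z0.png

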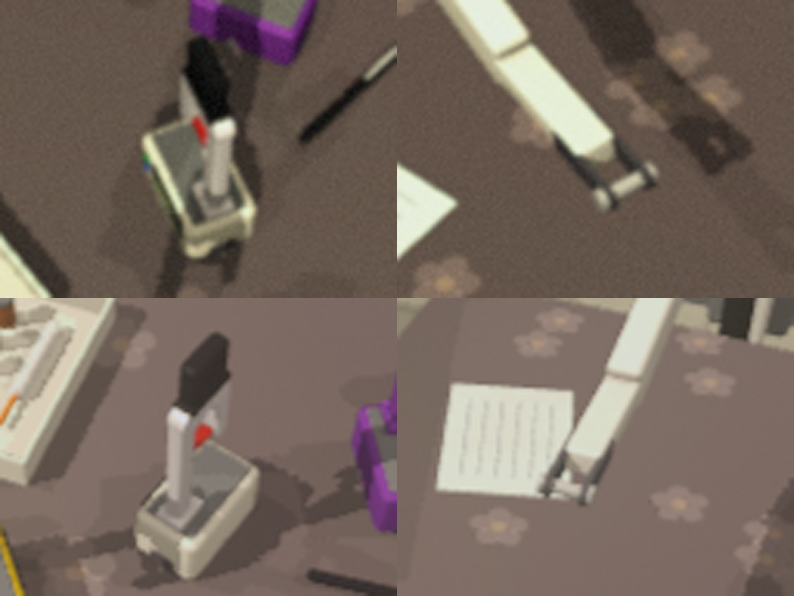

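```bash
cat >> h.py <<'E'
from scipy.optimize import minimize, least_squares
def proj(c,P):
    P=np.atleast_2d(P); T=np.asarray(c['cam_to_world']); K=np.asarray(c['camera_matrix'])
    q=(P-T[:3,3])@T[:3,:3]; q=q*[1,-1,-1]; r=q@K.T; return r[:,:2]/r[:,2:]
def ray(c,uv):
    T=np.asarray(c['cam_to_world']); K=np.asarray(c['camera_matrix'])
    d=np.linalg.inv(K)@[uv[0],uv[1],1]; d=T[:3,:3]@(d*[1,-1,-1]); return T[:3,3],d/np.linalg.norm(d)
def tri(cs,uvs):
    A=np.zeros((3,3));b=np.zeros(3)
    for c,uv in zip(cs,uvs):
        o,d=ray(c,uv);M=np.eye(3)-np.outer(d,d);A+=M;b+=M@o
    p=np.linalg.solve(A,b); return p,[proj(c,p)[0]-uv for c,uv in zip(cs,uvs)]
def box(x0,x1,y0,y1,z0,z1): return np.array([[x,y,z] for x in(x0,x1) for y in(y0,y1) for z in(z0,z1)],float)
SC=[box(-30,30,-56,44,0,54),box(-7,7,15,33,54,186),box(-7,7,-27,33,167,186),box(-7,7,-27,-13,117.5,186),box(-8,8,-22,22,186,228)]
HO=[box(-19,-13,-48,10,-10,10),box(13,19,-48,10,-10,10),box(-13,13,-6,6,-6,6),box(-17,17,-210,-38-6,-12,12)]
def pose(P,x,y,z,yaw):
    c,s=np.cos(yaw),np.sin(yaw); return P@np.array([[c,s,0],[-s,c,0],[0,0,1]])+[x,y,z]
def rmask(c,boxes,p):
    m=np.zeros((400,640),np.uint8)
    for b in boxes: 
        h=cv2.convexHull(proj(c,pose(b,*p)).astype(np.float32)); cv2.fillConvexPoly(m,np.round(h*16).astype(np.int32),1,cv2.LINE_8,4)
    return m
def wire(im,c,boxes,p,off=(0,0),f=1,col=(0,255,0)):
    for b in boxes:
        q=(proj(c,pose(b,*p))-off)*f
        for i in range(8):
            for j in range(i):
                if bin(i^j).count('1')==1: cv2.line(im,tuple(int(t) for t in q[i]),tuple(int(t) for t in q[j]),col,1,cv2.LINE_AA)
    return im
def zoom(c,u,v,f=3.1,w=64,h=48):
    im=np.ascontiguousarray(c['img'][v-h:v+h,u-w:u+w,::-1]); return cv2.resize(im,None,fx=f,fy=f,interpolation=cv2.INTER_CUBIC)
E
python3 - <<'E'
from h import *
C={};M={}
for n,g in [('scene',(340,205)),('side',(338,240))]:
    C[n]=capture(n); r=trace(n,'scale'); 
    k=min(r,key=lambda r:np.hypot(*(np.array(r['pixel'])-g))); M[n]=k['mask']; print(n,k['pixel'],k['p'],k['mask'].sum())
    h=trace(n,'hoist'); print([(x['pixel'],x['p'],x['mask'].sum()) for x in h])
cs=[C['scene'],C['side']]
p1=tri(cs,[(258.1,105.9),(359.7,128.6)]);p2=tri(cs,[(272.9,97.5),(372.3,129.6)]);print(p1,p2)
d1=tri(cs,[(354-0.,184),(347,210)])
def cost(v):
    t=0
    for n in C:
        m=rmask(C[n],SC,(v[0],v[1],0,v[2]))>0
        t-= (m&M[n]).sum()/(m|M[n]).sum()
    return t
g=tri(cs,[(340,200),(337,232)])[0]; print(g)
best=None
for yaw in np.arange(-np.pi,np.pi,np.pi/12):
    r=minimize(cost,[g[0],g[1],yaw],method='Nelder-Mead',options=dict(initial_simplex=[[g[0],g[1],yaw],[g[0]+20,g[1],yaw],[g[0],g[1]+20,yaw],[g[0],g[1],yaw+.2]]))
    print(round(yaw,2),r.x.round(2),round(r.fun,3))
    if best is None or r.fun<best.fun: best=r
v=best.x
ho=(p1[0]+p2[0])/2; d=p2[0]-p1[0]; print('pin',ho,np.linalg.norm(d),np.arctan2(d[1],d[0]))
a=[]
for n,(u,w) in [('scene',(340,200)),('side',(338,230))]:
    a.append(wire(zoom(C[n],u,w),C[n],SC,(v[0],v[1],0,v[2]),(u-64-.5,w-48-.5),3.1))
    z=zoom(C[n],u,w); mm=cv2.resize(M[n].astype(np.uint8)[w-48:w+48,u-64:u+64],z.shape[1::-1]); z[mm>0,2]=255; a.append(z)
cv2.imwrite('pics/f1.png',np.vstack([np.hstack(a[:2]),np.hstack(a[2:])]))
E
```

```text
scene [337.5, 203.8] 0.8 1558
[([206.5, 31.6], 0.58, np.int64(3313))]
side [337.1, 240.8] 0.58 1677
[]
(array([591.24195886, -80.32768793, 215.06280745]), [array([0.00996199, 0.10013696]), array([ 0.05549071, -0.06834744])]) (array([555.70924804, -69.58910537, 230.0279246 ]), [array([-0.02322891, -0.27583247]), array([-0.15616824,  0.19114254])])
[550.56236403 178.56935013 104.65913057]
-3.14 [549.16 174.61  -3.35] -1.625
-2.88 [548.09 173.94  -3.43] -1.624
-2.62 [552.34 170.28  -2.59] -1.272
-2.36 [549.12 175.23  -3.35] -1.624
-2.09 [549.62 177.98  -3.39] -1.632
-1.83 [ 5.4991e+02  1.7838e+02 -2.1000e-01] -1.755
-1.57 [ 5.4965e+02  1.7589e+02 -1.8000e-01] -1.745
-1.31 [ 5.4951e+02  1.7930e+02 -2.5000e-01] -1.758
-1.05 [ 5.5001e+02  1.8110e+02 -2.8000e-01] -1.756
-0.79 [ 5.4898e+02  1.8032e+02 -2.5000e-01] -1.758
-0.52 [ 5.4964e+02  1.7942e+02 -1.9000e-01] -1.756
-0.26 [ 5.4941e+02  1.8061e+02 -2.3000e-01] -1.758
0.0 [ 5.5002e+02  1.7970e+02 -1.9000e-01] -1.758
0.26 [ 5.4932e+02  1.7848e+02 -2.4000e-01] -1.751
0.52 [ 5.4852e+02  1.7748e+02 -2.4000e-01] -1.745
0.79 [ 5.4936e+02  1.7903e+02 -2.4000e-01] -1.755
1.05 [547.76 179.76   0.74] -1.27
1.31 [553.19 180.95   1.55] -1.171
1.57 [548.61 169.48   2.91] -1.6
1.83 [549.16 176.     2.93] -1.625
2.09 [548.32 175.22   2.89] -1.633
2.36 [548.17 177.13   2.91] -1.626
2.62 [549.04 175.78   2.92] -1.625
2.88 [549.32 174.89   2.94] -1.632
pin [573.47560345 -74.95839665 222.54536602] 40.023061166607164 2.848103330116252
```

View pics/f1.png

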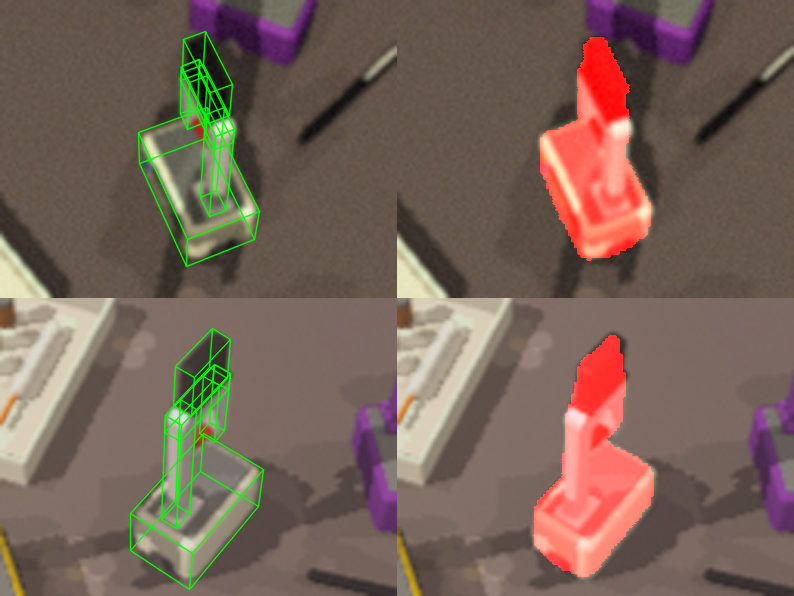

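```bash
python3 - <<'E'
from h import *
C={n:dict(np.load(n+'0.npz')) for n in('scene','side')}; cs=[C['scene'],C['side']]
# heads (grips) of lookalikes, pills, others
print('purple grip',tri(cs,[(358,110),(414,188)]),'yellow grip',tri(cs,[(330,261),(260,233)]))
def floor(c,uv,z): o,d=ray(c,uv); return (o+d*(z-o[2])/d[2]).round()
print('purple body',floor(cs[0],(358,155),40),floor(cs[1],(403,238),40))
print('yellow body',floor(cs[0],(332,287),40),floor(cs[1],(269,280),40))
print('pills',floor(cs[0],(333,122),40),floor(cs[1],(422,203),40)); print('tray',floor(cs[0],(248,240),20))
for yaw in (-.29,-.22):
  pass
p=(573.5,-75,222.5,-.28)
a=[]
for n,(u,w) in [('scene',(255,90)),('side',(375,115))]:
    a.append(wire(zoom(C[n],u,w),C[n],HO,p,(u-64-.5,w-48-.5),3.1))
cv2.imwrite('pics/f2.png',np.hstack(a))
E
```

```text
purple grip (array([410.34684422,  60.39144903, 204.50943759]), [array([0.01421022, 0.25225597]), array([ 0.16858397, -0.18940545])]) yellow grip (array([676.2452813 , 306.88359966, 194.64006985]), [array([-0.16913626, -0.96486192]), array([-0.665055  ,  0.61118341])])
purple body [410.  77.  40.] [402.  82.  40.]
yellow body [678. 318.  40.] [661. 324.  40.]
pills [397. -50.  40.] [384. -55.  40.]
tray [769. 100.  20.]
```

View pics/f2.png

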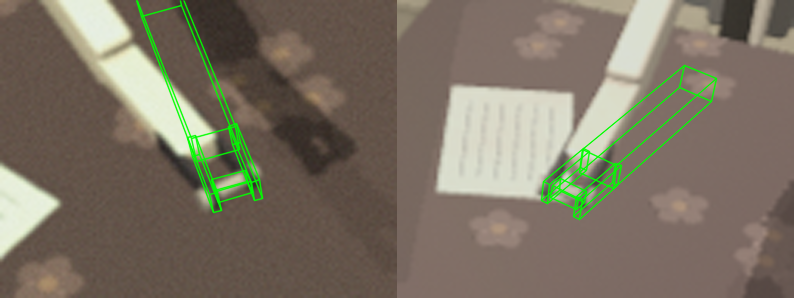

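send_rows --hand 1 --force 60 --motion '[{"delta_pos": [0,0,-4],"turn": [0,0,0.12]},{"delta_pos": [0,0,-4],"turn": [0,0,0.12]},{"delta_pos": [0,0,-4],"turn": [0,0,0.12]},{"delta_pos": [0,0,-4],"turn": [0,0,0.12]},{"delta_pos": [0,0,-4],"turn": [0,0,0.12]},{"delta_pos": [0,0,-4],"turn": [0,0,0.12]},{"delta_pos": [0,0,-4],"turn": [0,0,0.12]},{"delta_pos": [0,0,-4],"turn": [0,0,0.12]},{"delta_pos": [0,0,-4],"turn": [0,0,0.12]},{"delta_pos": [0,0,-4],"turn": [0,0,0.12]},{"delta_pos": [0,0,-4],"turn": [0,0,0.12]},{"delta_pos": [0,0,-4],"turn": [0,0,0.12]}]'

```text
clock: 2.65
eef_pos: [144.4, 530.6, 453.9]
tool_rot: [-3.141, 0.002, 1.381]
contact_force: [-0.5, -0.2, 0.7]
grip_width: 1.003
```

```bash
python3 - <<'E'
from h import *
C={n:dict(np.load(n+'0.npz')) for n in('scene','side')}; cs=[C['scene'],C['side']]
q=tri(cs,[(228.1,57.5),(384.2,91.8)]); print(q)
p=tri(cs,[(265.5,101.7),(366,129.1)]);print(p)
d=p[0]-q[0]; print(d,np.linalg.norm(d[:2]),'yaw',np.arctan2(-d[0],d[1]))
for k in range(1):
  yaw=np.arctan2(-d[0],d[1]); P=(*p[0],yaw)
  a=[]
  for n,(u,w) in [('scene',(255,90)),('side',(375,115))]:
    a.append(wire(zoom(C[n],u,w),C[n],HO,P,(u-64-.5,w-48-.5),3.1))
  cv2.imwrite('pics/f3.png',np.hstack(a))
E
```

```text
(array([ 575.18870916, -235.87584623,  235.34776044]), [array([-0.04922345, -0.50825565]), array([-0.26176774,  0.34647921])])
(array([573.31497168, -75.12653713, 222.40768899]), [array([-0.00982254, -0.10699454]), array([-0.0599339,  0.0735783])])
[ -1.87373748 160.74930909 -12.94007145] 160.76022911790636 yaw 0.011655742964588833
```

View pics/f3.png

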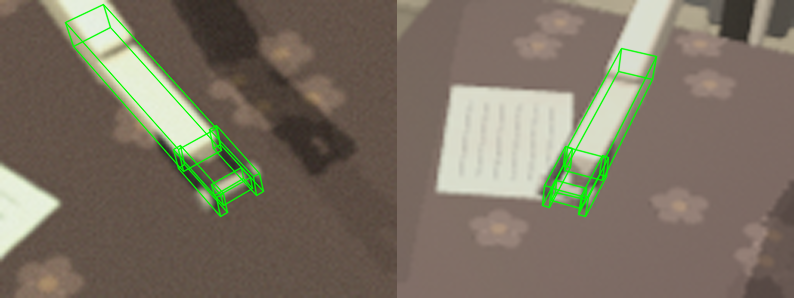

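send_rows --motion '[{"delta_pos": [0,0,0],"turn": [0,0,-0.1]},{"delta_pos": [0,0,0],"turn": [0,0,-0.09]},{"delta_pos": [-31,21.5,0],"turn": [0,0,0]},{"delta_pos": [-31,21.5,0],"turn": [0,0,0]},{"delta_pos": [-31,21.5,0],"turn": [0,0,0]},{"delta_pos": [-31,21.5,0],"turn": [0,0,0]},{"delta_pos": [-31,21.5,0],"turn": [0,0,0]},{"delta_pos": [-31,21.5,0],"turn": [0,0,0]},{"delta_pos": [-31,21.5,0],"turn": [0,0,0]},{"delta_pos": [-31,21.5,0],"turn": [0,0,0]},{"delta_pos": [-31,21.5,0],"turn": [0,0,0]},{"delta_pos": [-31,21.5,0],"turn": [0,0,0]}]'

```text
clock: 3.65
eef_pos: [360.3, 211.2, 453.9]
tool_rot: [3.14, -0.001, 1.575]
contact_force: [1.2, 0.8, -0.5]
grip_width: 1.001
```

send_rows --motion '[{"delta_pos": [-31,21.5,0],"turn": [0,0,0]},{"delta_pos": [-31,21.5,0],"turn": [0,0,0]},{"delta_pos": [-31,21.5,0],"turn": [0,0,0]},{"delta_pos": [-31,21.5,0],"turn": [0,0,0]},{"delta_pos": [-31,21.5,0],"turn": [0,0,0]},{"delta_pos": [-31,21.5,0],"turn": [0,0,0]},{"delta_pos": [-31,21.5,0],"turn": [0,0,0]},{"delta_pos": [-31,21.5,0],"turn": [0,0,0]},{"delta_pos": [-31,21.5,0],"turn": [0,0,0]},{"delta_pos": [-31,21.5,0],"turn": [0,0,0]}]'

```text
clock: 4.48
eef_pos: [582.2, -117.7, 456.5]
tool_rot: [3.134, -0.002, 1.573]
contact_force: [0.6, 0.4, 0.1]
grip_width: 1.001
```

```bash
python3 - <<'E'
from h import *
s=bot.read_state(); print(s['eef_pos'],s['tool_rot'],s['contact_force'],s['clock'])
c=capture('wrist'); np.savez('wrist1.npz',**c)
P=(573.3,-75.1,222.4,0.03)
im=np.ascontiguousarray(c['img'][:,:,::-1]); wire(im,c,HO,P); cv2.imwrite('pics/w1.png',im)
E
```

```text
[ 582.22173957 -117.66874242  456.53310317] [ 3.13381724e+00 -1.72775088e-03  1.57260783e+00] [0.63326229 0.4130154  0.07077017] 4.4833
```

View pics/w1.png

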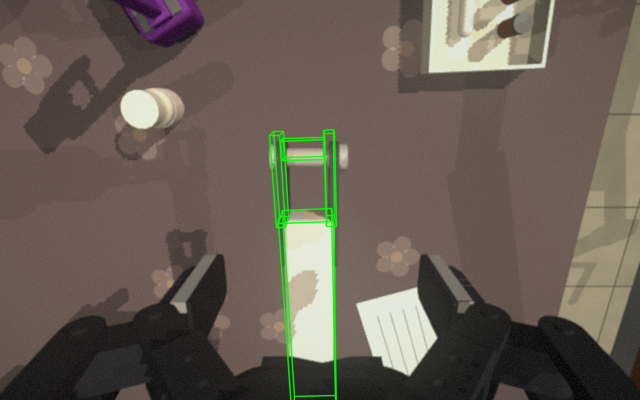

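```bash
python3 - <<'E'
from h import *
c=dict(np.load('wrist1.npz'))
cv2.imwrite('pics/w1z.png',zoom(c,310,200,f=5,w=70,h=60)[:, :]);
E
```

```text
(no output)
```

View pics/w1z.png

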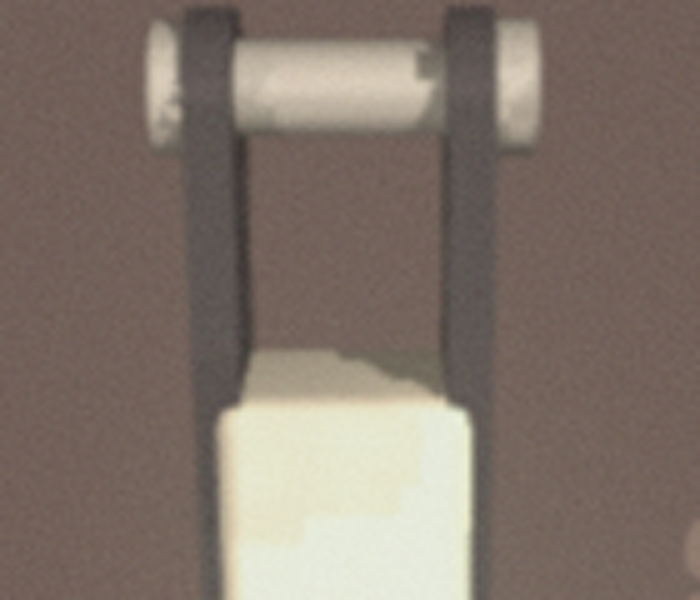

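```bash
python3 - <<'E'
from h import *
W=dict(np.load('wrist1.npz')); C={n:dict(np.load(n+'0.npz')) for n in('scene','side')}
print(W['cam_to_world'].round(3).tolist())
def res(v,full=False):
    x,y,z,yaw,tl=v
    def w(P):
        P=np.atleast_2d(np.array(P,float)); c,s=np.cos(tl),np.sin(tl)
        Q=np.stack([P[:,0],P[:,1]*c-P[:,2]*s,P[:,1]*s+P[:,2]*c],1); return pose(Q,x,y,z,yaw)
    r=[]
    r+=list(proj(W,w([0,0,0]))[0]-(307.7,157.4))
    for P,u in [((-19,0,10),277),((19,0,10),339.2),((-19,-38,10),278),((19,-38,10),338.4),((-17,-46,12),283.8),((17,-46,12),334.2),((-17,-80,12),284.4),((17,-80,12),334)]:
        r.append(proj(W,w(P))[0,0]-u)
    r+=list((proj(C['scene'],w([0,0,0]))[0]-(265.5,101.7))*1.5)+list((proj(C['side'],w([0,0,0]))[0]-(366,129.1))*1.5)
    return np.array(r)
s=least_squares(res,[573,-75,215,0.02,0],loss='soft_l1'); print(s.x.round(3),res(s.x).round(1))
print(np.sqrt(np.diag(np.linalg.inv(s.jac.T@s.jac))).round(3))
for z in (205,210,215,220):
    t=least_squares(lambda q:res([q[0],q[1],z,q[2],q[3]])[:10],[573,-75,0.02,0]); print(z,t.x.round(3),t.cost.round(2))
E
```

```text
[[1.0, 0.0, -0.008, 582.905], [0.002, 0.956, 0.293, -43.06], [0.008, -0.293, 0.956, 426.011], [0.0, 0.0, 0.0, 1.0]]
[ 5.75939e+02 -8.12220e+01  2.17705e+02  3.00000e-03  5.00000e-02] [ 0.4 -0.1 -0.6 -0.4  1.2 -0.6 -1.3  0.5  0.1  0.  -3.2  0.3 -0.7 -0.1]
[0.392 0.806 1.864 0.008 0.077]
205 [ 5.75662e+02 -8.35420e+01  8.00000e-03 -1.66000e-01] 6.34
210 [ 5.75816e+02 -8.26570e+01  5.00000e-03 -8.30000e-02] 3.81
215 [ 5.75972e+02 -8.17720e+01  3.00000e-03  4.00000e-03] 2.43
220 [ 5.7613e+02 -8.0885e+01 -0.0000e+00  9.4000e-02] 2.31
```

```bash
python3 - <<'E'
from h import *
c=capture('wrist'); np.savez('wrist2.npz',**c); s=bot.read_state(); print(s['eef_pos'],s['clock'],c['cam_to_world'].round(3).tolist())
C={}
for n in('scene','side'): C[n]=capture(n); np.savez(n+'2.npz',**C[n])
a=[zoom(c,310,180,f=3.1),zoom(C['scene'],255,90),zoom(C['side'],375,115)]
P=(575.9,-81.2,217.7,0.003)
for k,(u,w) in zip((c,C['scene'],C['side']),((310,180),(255,90),(375,115))): a.append(wire(zoom(k,u,w),k,HO,P,(u-64-.5,w-48-.5),3.1))
cv2.imwrite('pics/f4.png',cv2.resize(np.vstack([np.hstack([a[1],a[2]]),np.hstack([a[4],a[5]])]),None,fx=1,fy=1))
cv2.imwrite('pics/f4w.png',np.hstack([a[0],a[3]]))
E
```

```text
[ 584.07701383 -120.33737507  454.28301521] 4.5833 [[1.0, 0.003, -0.006, 586.413], [-0.001, 0.956, 0.294, -48.219], [0.007, -0.294, 0.956, 423.836], [0.0, 0.0, 0.0, 1.0]]
```

View pics/f4.png

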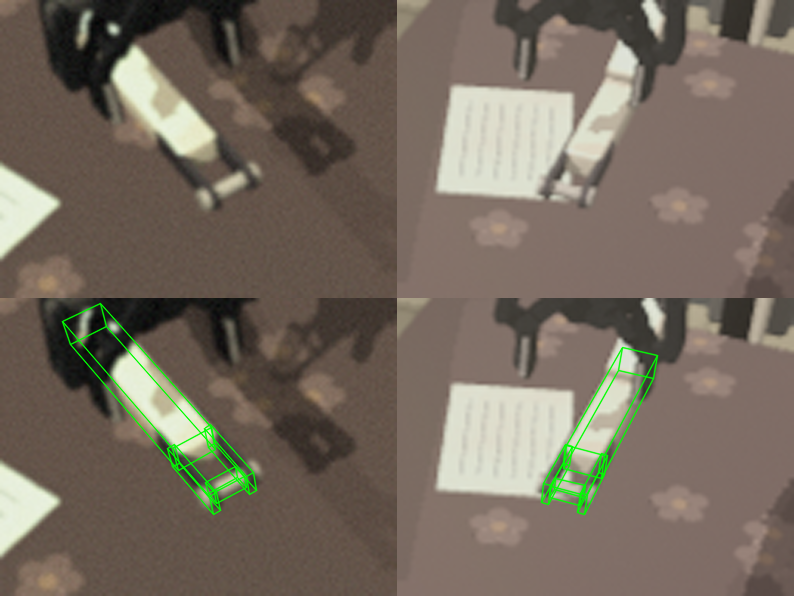

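View pics/f4w.png

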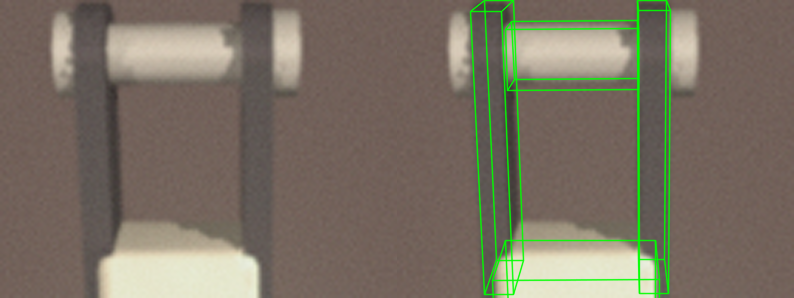

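```bash
python3 - <<'E'
from h import *
W=dict(np.load('wrist2.npz')); S=dict(np.load('scene2.npz'));D=dict(np.load('side2.npz'));W1=dict(np.load('wrist1.npz'))
w=(301.9,148.9); s=(264.7,102.0); d=(365.7,128.3); w1=(307.3,157)
print(tri([W,S,D],[w,s,d]));print(tri([S,D],[s,d]));print(tri([W,S],[w,s]));print(tri([W,D],[w,d]))
for z in (213,218,223):
  for c,u in((W,w),(W1,w1)): o,e=ray(c,u); print(z,(o+e*(z-o[2])/e[2]).round(1))
E
```

```text
(array([575.08914899, -79.58370551, 220.02544282]), [array([-0.81299833, -1.67993472]), array([-0.76911462, -0.54713807]), array([0.0436001 , 0.43875064])])
(array([574.99277054, -75.83638336, 223.13363071]), [array([-0.04199963, -0.47150378]), array([-0.26470501,  0.32322625])])
(array([574.29527254, -80.71549048, 216.31079343]), [array([-1.72790207, -0.79035341]), array([-0.51445258,  0.07863173])])
(array([575.5945239 , -80.53942422, 220.59256381]), [array([-0.01297136,  0.00461115]), array([-3.31322962e-03,  8.58935969e-05])])
213 [575.2 -81.7 213. ]
213 [575.3 -81.9 213. ]
218 [575.5 -80.9 218. ]
218 [575.4 -81.  218. ]
223 [575.7 -80.2 223. ]
223 [575.6 -80.1 223. ]
```

send_rows --motion '[{"delta_pos": [0,0,0],"turn": [0,0,0.11]},{"delta_pos": [15,-5,0],"turn": [0,0,0.11]},{"delta_pos": [35,-12.5,0],"turn": [0,0,0.01]},{"delta_pos": [35,-12.5,0],"turn": [0,0,0]},{"delta_pos": [35,-12.5,0],"turn": [0,0,0]},{"delta_pos": [35,-12.5,0],"turn": [0,0,0]},{"delta_pos": [35,-12.5,0],"turn": [0,0,0]},{"delta_pos": [35,-12.5,0],"turn": [0,0,0]},{"delta_pos": [25,-9,0],"turn": [0,0,0]},{"delta_pos": [12,-4,0],"turn": [0,0,0]},{"delta_pos": [0,0,0],"turn": [0,0,0]}]'

```text
clock: 5.6
eef_pos: [537.3, 180.1, 461.0]
tool_rot: [3.132, -0.008, 1.338]
contact_force: [-0.5, -0.0, 0.1]
grip_width: 1.005
```

```bash
python3 - <<'E'
from h import *
c=capture('wrist'); np.savez('wrist3.npz',**c); s=bot.read_state(); print(s['eef_pos'],s['tool_rot'],s['clock'])
P=(549.5,179.5,0,-.23)
im=np.ascontiguousarray(c['img'][:,:,::-1]); cv2.imwrite('pics/w3.png',im); wire(im,c,SC,P); cv2.imwrite('pics/w3o.png',im)
E
```

```text
[537.34072984 179.28034883 461.18659589] [ 3.13183039 -0.00742212  1.33768852] 5.65
```

View pics/w3o.png

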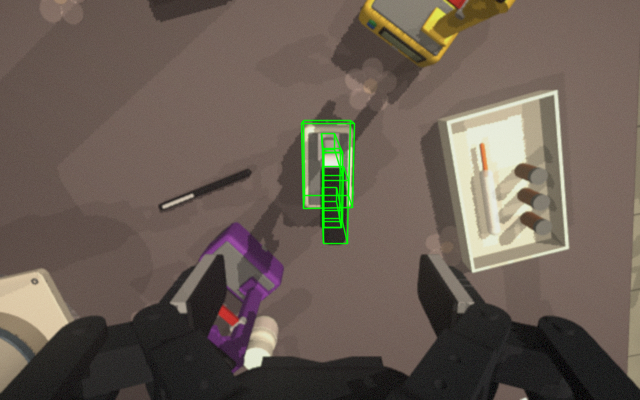

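View pics/w3.png

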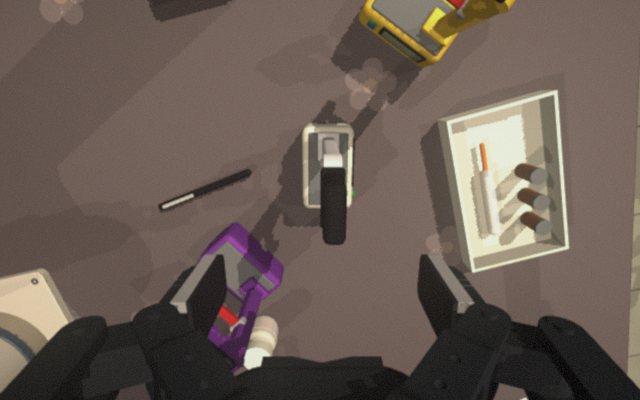

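```bash
cat >> h.py <<'E'
from scipy.spatial.transform import Rotation as Ro
def plan(tgt,psi):
    s=bot.read_state(); R=Ro.from_euler('xyz',s['tool_rot']); T=Ro.from_euler('xyz',[np.pi,0,psi])
    print('now',s['eef_pos'].round(1),np.round(s['tool_rot'],3),'F',np.round(s['contact_force'],1),'t',s['clock'],'w',round(float(s['grip_width']),3))
    print('dpos tool',R.inv().apply(np.array(tgt)-s['eef_pos']).round(1),' after-turn frame',T.inv().apply(np.array(tgt)-s['eef_pos']).round(1),'turn',(R.inv()*T).as_rotvec().round(3))
E
python3 -c "
from h import *
plan((549.5,179.5,364),1.341)"
```

```text
now [537.3 179.3 461.2] [ 3.132 -0.007  1.338] F [0.4 0.3 0. ] t 5.65 w 1.0
dpos tool [ 2.3 10.8 97.3]  after-turn frame [ 3.  11.8 97.2] turn [ 0.01  -0.007 -0.003]
```

send_rows --motion '[{"delta_pos": [3,11.8,0],"turn": [0.01,-0.007,-0.003]},{"delta_pos": [0,0,20],"turn": [0,0,0]},{"delta_pos": [0,0,20],"turn": [0,0,0]},{"delta_pos": [0,0,15],"turn": [0,0,0]},{"delta_pos": [0,0,0],"turn": [0,0,0]}]'

```text
clock: 6.07
eef_pos: [546.6, 178.6, 408.1]
tool_rot: [3.136, -0.001, 1.344]
contact_force: [0.8, -0.3, -0.2]
grip_width: 0.999
```

```bash
python3 - <<'E'
from h import *
plan((549.5,179.5,364),1.341)
c=capture('wrist')
P=(549.5,179.5,0,-.23)
im=np.ascontiguousarray(c['img'][:,:,::-1]);wire(im,c,SC,P); cv2.imwrite('pics/w4o.png',im)
E
```

```text
now [546.6 178.6 408.1] [ 3.136e+00 -1.000e-03  1.344e+00] F [ 0.8 -0.3 -0.2] t 6.0667 w 0.999
dpos tool [ 1.5  2.4 44.1]  after-turn frame [ 1.5  2.6 44.1] turn [ 0.005 -0.001  0.003]
```

View pics/w4o.png

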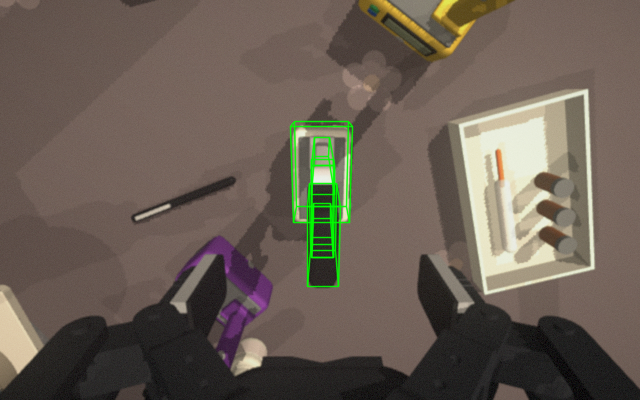

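send_rows --motion '[{"delta_pos": [1.5,2.5,15],"turn": [0.005,0,0.003]},{"delta_pos": [0,0,14],"turn": [0,0,0]},{"delta_pos": [0,0,10],"turn": [0,0,0]},{"delta_pos": [0,0,4],"turn": [0,0,0]},{"delta_pos": [0,0,0],"turn": [0,0,0]}]'

```text
clock: 6.53
eef_pos: [549.5, 177.4, 371.4]
tool_rot: [3.133, -0.004, 1.339]
contact_force: [0.1, -0.2, 0.3]
grip_width: 1.004
```

```bash
python3 - <<'E'
from h import *
plan((549.5,179.5,364),1.341)
E
```

```text
now [549.5 177.4 371.4] [ 3.133 -0.004  1.339] F [ 0.1 -0.2  0.3] t 6.5333 w 1.004
dpos tool [ 2.  -0.6  7.4]  after-turn frame [ 2.1 -0.5  7.4] turn [ 0.009 -0.004 -0.002]
```

send_rows --motion '[{"delta_pos": [2,-0.5,7],"turn": [0.009,-0.004,-0.002]},{"delta_pos": [0,0,0],"turn": [0,0,0]},{"delta_pos": [0,0,0],"turn": [0,0,0]}]'

```text
clock: 6.78
eef_pos: [549.8, 179.3, 366.0]
tool_rot: [3.141, -0.001, 1.341]
contact_force: [0.0, -0.4, -0.6]
grip_width: 0.999
```

```bash
python3 - <<'E'
from h import *
plan((549.5,179.5,364),1.341)
E
```

```text
now [549.8 179.3 366. ] [ 3.141e+00 -1.000e-03  1.341e+00] F [ 0.  -0.4 -0.6] t 6.7833 w 0.999
dpos tool [ 0.1 -0.3  2. ]  after-turn frame [ 0.1 -0.3  2. ] turn [ 0.001 -0.001 -0.   ]
```

send_rows --hand -1 --force 60 --motion '[{"delta_pos": [0,0,2],"turn": [0,0,0]},{"delta_pos": [0,0,0],"turn": [0,0,0]},{"delta_pos": [0,0,0],"turn": [0,0,0]},{"delta_pos": [0,0,0],"turn": [0,0,0]},{"delta_pos": [0,0,0],"turn": [0,0,0]},{"delta_pos": [0,0,0],"turn": [0,0,0]},{"delta_pos": [0,0,0],"turn": [0,0,0]},{"delta_pos": [0,0,0],"turn": [0,0,0]},{"delta_pos": [0,0,0],"turn": [0,0,0]},{"delta_pos": [0,0,0],"turn": [0,0,0]}]'

```text
clock: 7.62
eef_pos: [549.6, 179.6, 365.0]
tool_rot: [3.14, -0.001, 1.341]
contact_force: [-0.9, -0.3, 0.0]
grip_width: 0.183
```

```bash
python3 - <<'E'
from h import *
plan((549.5,179.5,364),1.341)
E
```

```text
now [549.6 179.6 365. ] [ 3.140e+00 -1.000e-03  1.341e+00] F [-0.9 -0.3  0. ] t 7.6167 w 0.183
dpos tool [-0.1 -0.1  1. ]  after-turn frame [-0.1 -0.1  1. ] turn [ 0.002 -0.001 -0.   ]
```

send_rows --motion '[{"delta_pos": [0,0,-5],"turn": [0,0,0]},{"delta_pos": [0,0,-10],"turn": [0,0,0]},{"delta_pos": [0,0,-20],"turn": [0,0,0]},{"delta_pos": [0,0,-25],"turn": [0,0,0]},{"delta_pos": [0,0,-25],"turn": [0,0,-0.05]},{"delta_pos": [0,0,-20],"turn": [0,0,-0.06]},{"delta_pos": [0,0,-12],"turn": [0,0,-0.06]},{"delta_pos": [0,0,-6],"turn": [0,0,-0.05]},{"delta_pos": [0,0,0],"turn": [0,0,0]},{"delta_pos": [0,0,0],"turn": [0,0,0]}]'

```text
clock: 8.45
eef_pos: [548.7, 179.2, 494.3]
tool_rot: [-3.134, 0.001, 1.569]
contact_force: [0.9, -0.3, -6.8]
grip_width: 0.176
```

```bash
python3 - <<'E'
from h import *
plan((575,25,497),1.571)
E
```

```text
now [548.7 179.2 494.3] [-3.134e+00  1.000e-03  1.569e+00] F [ 0.9 -0.3 -6.8] t 8.45 w 0.176
dpos tool [-154.2   26.5   -2.8]  after-turn frame [-154.3   26.3   -2.7] turn [-0.007  0.001 -0.002]
```

send_rows --motion '[{"delta_pos": [-10,2,-1],"turn": [-0.007,0,-0.002]},{"delta_pos": [-20,3.5,-1],"turn": [0,0,0]},{"delta_pos": [-24,4,0],"turn": [0,0,0]},{"delta_pos": [-24,4,0],"turn": [0,0,0]},{"delta_pos": [-24,4,0],"turn": [0,0,0]},{"delta_pos": [-20,4,0],"turn": [0,0,0]},{"delta_pos": [-14,2.5,0],"turn": [0,0,0]},{"delta_pos": [-8,1.5,0],"turn": [0,0,0]},{"delta_pos": [0,0,0],"turn": [0,0,0]},{"delta_pos": [0,0,0],"turn": [0,0,0]}]'

```text
clock: 9.28
eef_pos: [574.4, 25.1, 489.6]
tool_rot: [-3.131, 0.002, 1.56]
contact_force: [-0.2, 0.8, -6.2]
grip_width: 0.182
```

```bash
cat > look.py <<'E'
from h import *
import sys
tag=sys.argv[1]
plan((575,-79,497),1.571)
s=bot.read_state(); e=s['eef_pos']
P=(575,-79,220,0.0); Q=(e[0],e[1],e[2]-365,s['tool_rot'][2]-np.pi/2)
cen={'scene':(275,90),'side':(360,120)}
a=[]
for n in('scene','side'):
    c=capture(n); np.savez(f'{n}_{tag}.npz',**c)
    uu=((proj(c,[P[:3]])[0]+proj(c,[[Q[0],Q[1],Q[2]+130]])[0])/2).astype(int); u,w=max(64,uu[0]),max(48,uu[1])
    z=zoom(c,u,w); a.append(z.copy()); wire(z,c,SC,Q,(u-64.5,w-48.5),3.1); wire(z,c,HO,P,(u-64.5,w-48.5),3.1,(255,255,0)); a.append(z); print(n,u,w)
cv2.imwrite(f'pics/L{tag}.png',np.vstack([np.hstack(a[:2]),np.hstack(a[2:])]))
E
python3 look.py a
```

```text
now [574.4  25.1 489.6] [-3.131e+00  2.000e-03  1.560e+00] F [-0.2  0.8 -6.2] t 9.2833 w 0.182
dpos tool [-104.1    1.6   -7.2]  after-turn frame [-104.1    0.5   -7.4] turn [-0.01   0.002 -0.011]
scene 276 111
side 359 135
```

View pics/La.png

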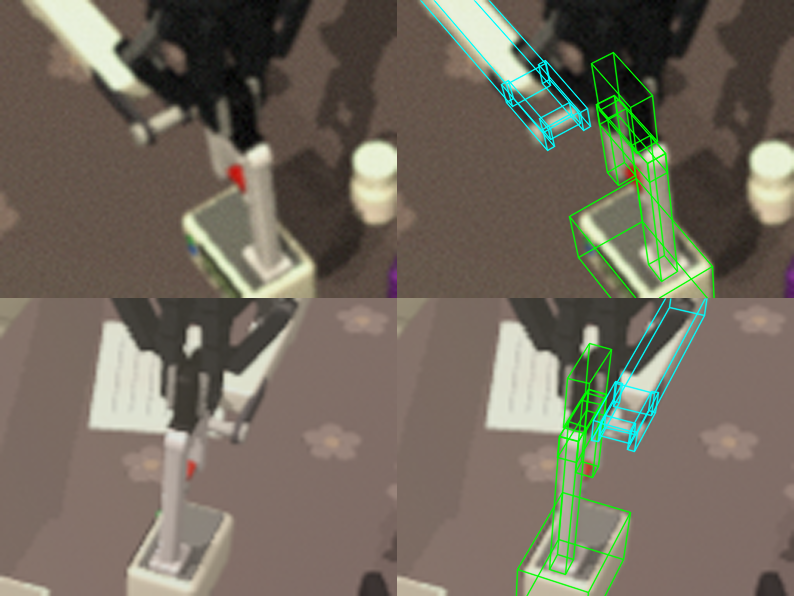

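```bash
python3 - <<'E'
from h import *
S=dict(np.load('scene_a.npz'));D=dict(np.load('side_a.npz'))
a=zoom(S,268,105,f=7,w=56,h=42);b=zoom(D,360,135,f=7,w=56,h=42)
cv2.imwrite('pics/za.png',a);cv2.imwrite('pics/zb.png',b)
E
```

```text
(no output)
```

View pics/za.png

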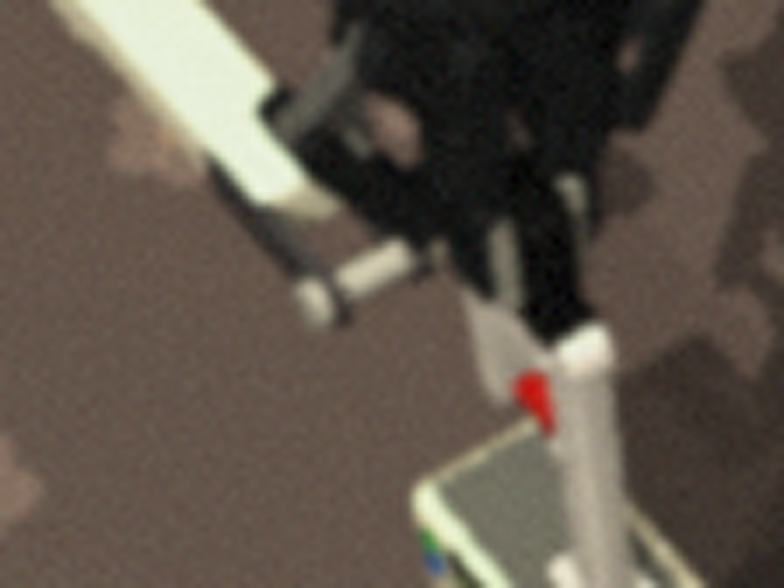

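View pics/zb.png

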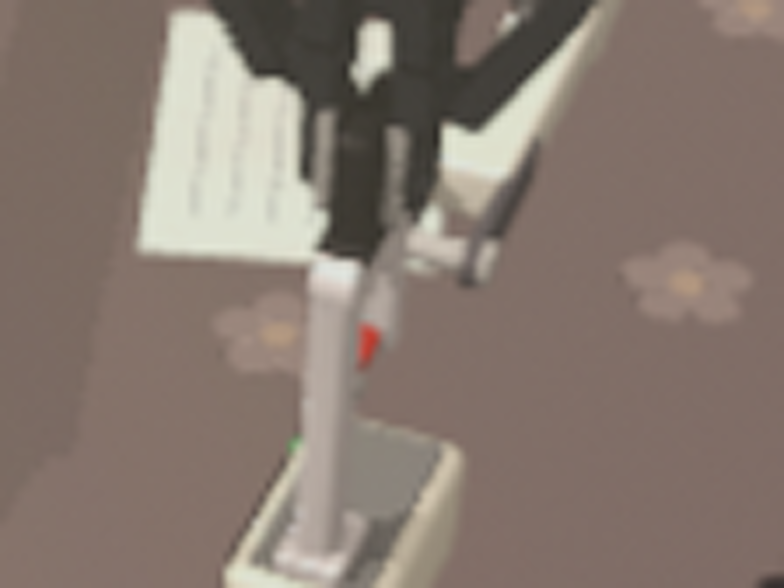

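send_rows --motion '[{"delta_pos": [-5,0.5,-5],"turn": [-0.01,0.002,-0.011]},{"delta_pos": [-12,0,-1],"turn": [0,0,0]},{"delta_pos": [-15,0,-0.5],"turn": [0,0,0]},{"delta_pos": [-15,0,-0.5],"turn": [0,0,0]},{"delta_pos": [-10,0,-0.5],"turn": [0,0,0]},{"delta_pos": [-5,0,0],"turn": [0,0,0]},{"delta_pos": [0,0,0],"turn": [0,0,0]}]'

```text
clock: 9.97
eef_pos: [574.4, -36.9, 499.6]
tool_rot: [3.138, 0.0, 1.581]
contact_force: [0.7, 1.2, -6.3]
grip_width: 0.181
```

```bash
python3 -c "
from h import *
plan((575.2,-78,494),1.571)"
```

```text
now [574.4 -36.9 499.6] [3.138 0.    1.581] F [ 0.7  1.2 -6.3] t 9.9667 w 0.181
dpos tool [-41.1   0.3   5.6]  after-turn frame [-41.1   0.8   5.6] turn [0.004 0.    0.01 ]
```

send_rows --motion '[{"delta_pos": [-8,0.8,2],"turn": [0.004,0,0.01]},{"delta_pos": [-12,0,0],"turn": [0,0,0]},{"delta_pos": [-10,0,0],"turn": [0,0,0]},{"delta_pos": [-6,0,0],"turn": [0,0,0]},{"delta_pos": [-3,0,0],"turn": [0,0,0]},{"delta_pos": [0,0,0],"turn": [0,0,0]},{"delta_pos": [0,0,0],"turn": [0,0,0]}]'

```text
clock: 10.55
eef_pos: [575.4, -79.7, 497.1]
tool_rot: [-3.14, -0.001, 1.57]
contact_force: [0.1, -0.6, -6.3]
grip_width: 0.18
```

```bash
python3 look.py b; python3 - <<'E'
from h import *
c=capture('wrist'); np.savez('wrist_b.npz',**c); save(c,'wb')
S=dict(np.load('scene_b.npz'));D=dict(np.load('side_b.npz'))
a=zoom(S,268,110,f=7,w=56,h=42);b=zoom(D,366,125,f=7,w=56,h=42)
cv2.imwrite('pics/zc.png',a);cv2.imwrite('pics/zd.png',b)
E
```

```text
now [575.4 -79.7 497.1] [-3.14e+00 -1.00e-03  1.57e+00] F [ 0.1 -0.6 -6.3] t 10.55 w 0.18
dpos tool [ 0.7 -0.4  0.1]  after-turn frame [ 0.7 -0.4  0.1] turn [-0.001 -0.001 -0.001]
scene 262 95
side 366 122
```

View pics/Lb.png

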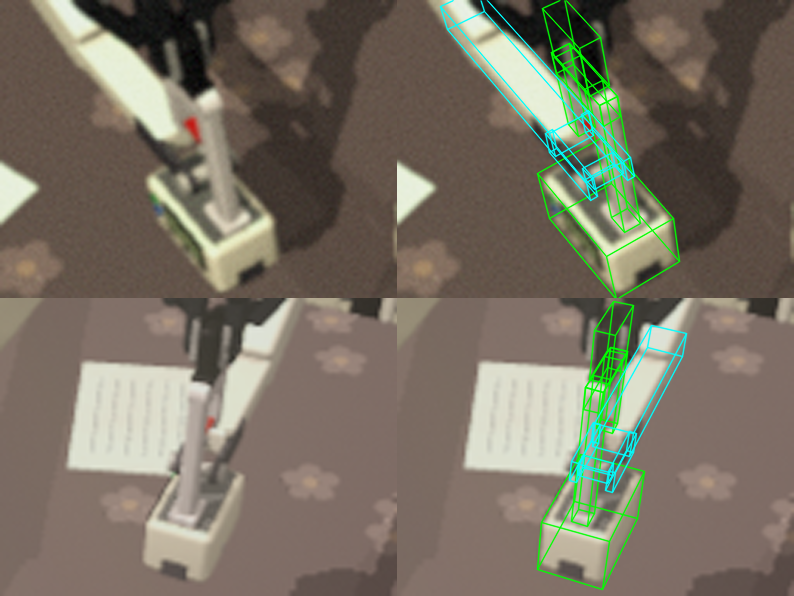

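View pics/zc.png

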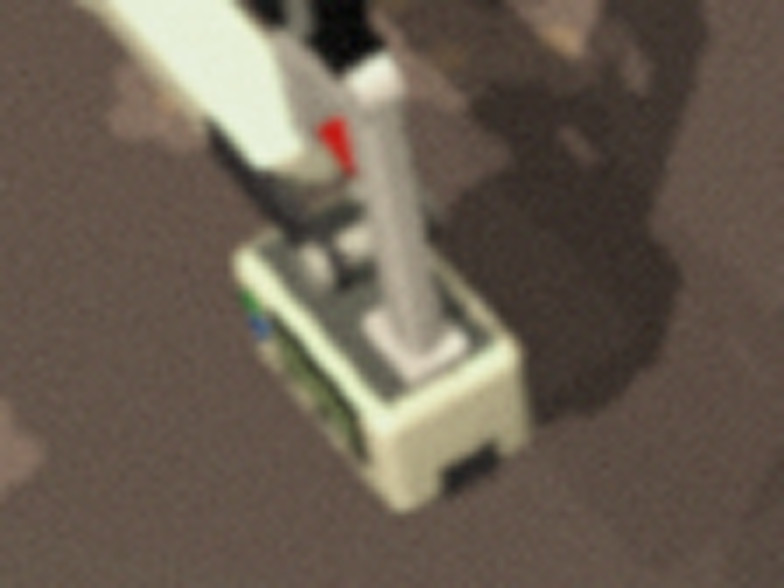

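View pics/zd.png

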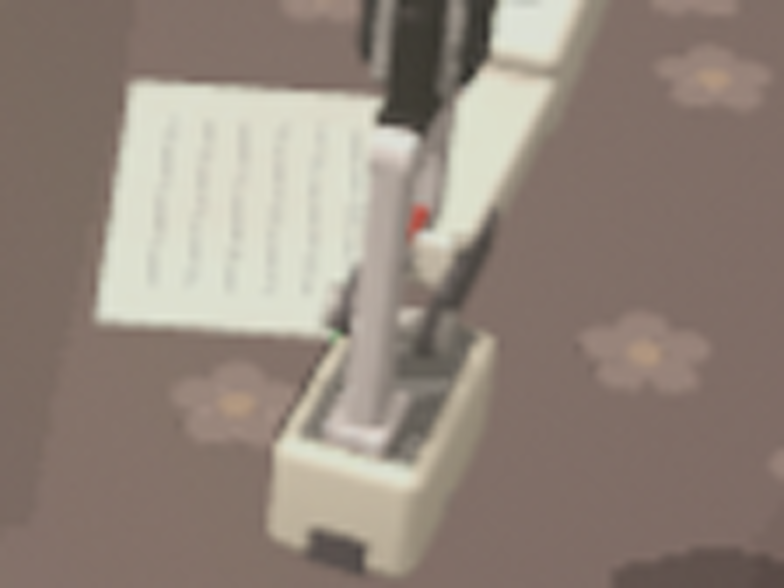

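View pics/wb.png

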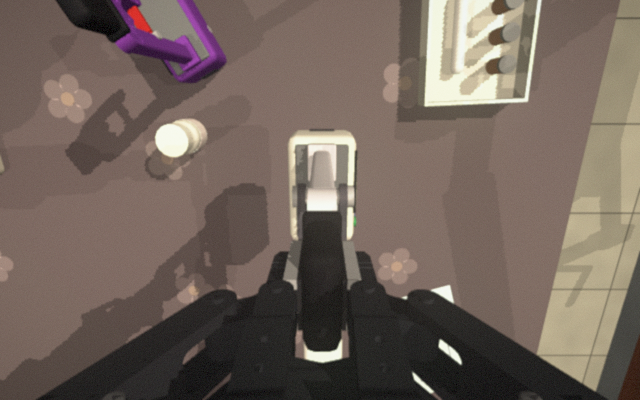

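```bash
python3 - <<'E'
from h import *
c=dict(np.load('wrist_b.npz'));s=bot.read_state(); e=s['eef_pos']
Q=(e[0],e[1],e[2]-365,s['tool_rot'][2]-np.pi/2)
print(c['cam_to_world'].round(2).tolist())
B=[box(-25,-19,-6,6,-6,6),box(19,25,-6,6,-6,6)]
u,w=322,190
z=zoom(c,u,w,f=4,w=48,h=68); z2=z.copy()
wire(z2,c,SC,Q,(u-48.5,w-68.5),4); wire(z2,c,HO[:2]+B,(575.4,-80,220,0),(u-48.5,w-68.5),4,(255,255,0))
cv2.imwrite('pics/wbz.png',np.hstack([z,z2]))
E
```

```text
[[1.0, -0.0, 0.0, 575.97], [0.0, 0.96, 0.29, -4.72], [-0.0, -0.29, 0.96, 466.58], [0.0, 0.0, 0.0, 1.0]]
```

View pics/wbz.png

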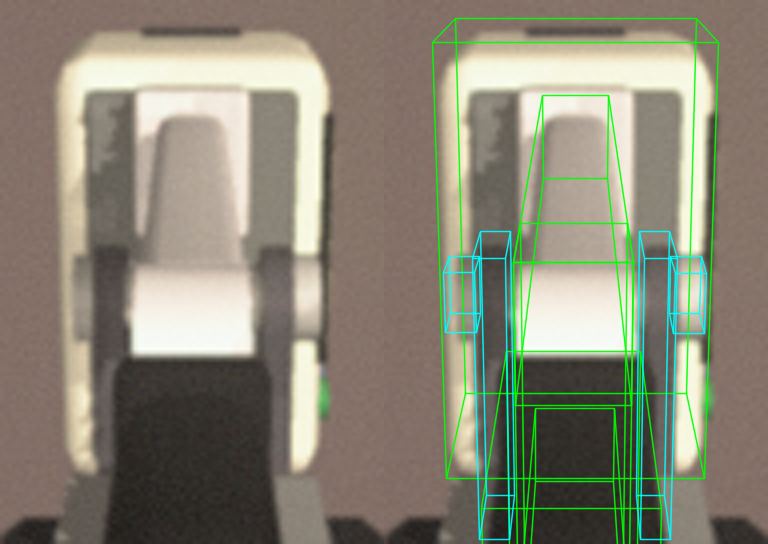

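send_rows --motion '[{"delta_pos": [2,1,3],"turn": [0,0,0]},{"delta_pos": [0,0,6],"turn": [0,0,0]},{"delta_pos": [0,0,6],"turn": [0,0,0]},{"delta_pos": [0,0,4],"turn": [0,0,0]},{"delta_pos": [0,0,0],"turn": [0,0,0]},{"delta_pos": [0,0,0],"turn": [0,0,0]}]'

```text
clock: 11.2
eef_pos: [576.4, -75.3, 475.7]
tool_rot: [-3.14, -0.001, 1.573]
contact_force: [-0.4, -0.4, -6.3]
grip_width: 0.183
```

```bash
python3 -c "
from h import *
plan((576.4,-78,465),1.571)"
```

```text
now [576.4 -75.3 475.7] [-3.140e+00 -1.000e-03  1.573e+00] F [-0.4 -0.4 -6.3] t 11.2 w 0.183
dpos tool [-2.7  0.  10.7]  after-turn frame [-2.7  0.  10.7] turn [-0.002 -0.001  0.002]
```

send_rows --motion '[{"delta_pos": [-2.5,0,0],"turn": [-0.002,-0.001,0.002]},{"delta_pos": [0,0,2],"turn": [0,0,0]},{"delta_pos": [0,0,1],"turn": [0,0,0]},{"delta_pos": [0,0,0],"turn": [0,0,0]}]'

```text
clock: 11.53
eef_pos: [576.4, -78.1, 472.6]
tool_rot: [3.141, 0.0, 1.571]
contact_force: [-0.3, -0.7, -5.4]
grip_width: 0.174
```

```bash
python3 -c "
from h import *
plan((576.4,-78,465),1.571)"
```

```text
now [576.4 -78.1 472.6] [3.141 0.    1.571] F [-0.3 -0.7 -5.4] t 11.5333 w 0.174
dpos tool [ 0.1 -0.   7.6]  after-turn frame [ 0.1 -0.   7.6] turn [0.001 0.    0.   ]
```

Aligned. Now I'll feel downward in small steps.

send_rows --motion '[{"delta_pos": [0,0,2],"turn": [0,0,0]},{"delta_pos": [0,0,2],"turn": [0,0,0]},{"delta_pos": [0,0,1],"turn": [0,0,0]}]'

```text
clock: 11.78
eef_pos: [576.4, -78.3, 467.6]
tool_rot: [3.14, 0.0, 1.571]
contact_force: [-0.2, -0.6, -5.8]
grip_width: 0.177
```

send_rows --motion '[{"delta_pos": [0,0,2],"turn": [0,0,0]},{"delta_pos": [0,0,1],"turn": [0,0,0]},{"delta_pos": [0,0,0],"turn": [0,0,0]}]'

```text
clock: 12.03
eef_pos: [576.3, -78.2, 464.9]
tool_rot: [3.139, 0.001, 1.571]
contact_force: [-1.2, -0.2, -3.2]
grip_width: 0.181
```

send_rows --motion '[{"delta_pos": [0,0,2],"turn": [0,0,0]},{"delta_pos": [0,0,1],"turn": [0,0,0]},{"delta_pos": [0,0,0],"turn": [0,0,0]}]'

```text
clock: 12.28
eef_pos: [575.5, -77.9, 464.5]
tool_rot: [3.135, 0.002, 1.571]
contact_force: [-3.5, 0.3, 4.2]
grip_width: 0.179
```

```bash
python3 - <<'E'
from h import *
plan((576.4,-78,460),1.571)
c=capture('wrist'); z=zoom(c,322,190,f=4,w=48,h=68)
S=capture('scene');D=capture('side')
a=zoom(S,262,100,f=5.66,w=36,h=48);b=zoom(D,366,125,f=5.66,w=36,h=48)
cv2.imwrite('pics/p1.png',np.hstack([z[:543],a[:543],b[:543]])); print(z.shape,a.shape)
E
```

```text
now [575.5 -77.9 464.5] [3.135e+00 2.000e-03 1.571e+00] F [-3.5  0.3  4.2] t 12.2833 w 0.179
dpos tool [-0.1  0.9  4.5]  after-turn frame [-0.1  0.9  4.5] turn [0.007 0.002 0.   ]
(544, 384, 3) (543, 408, 3)
```

View pics/p1.png

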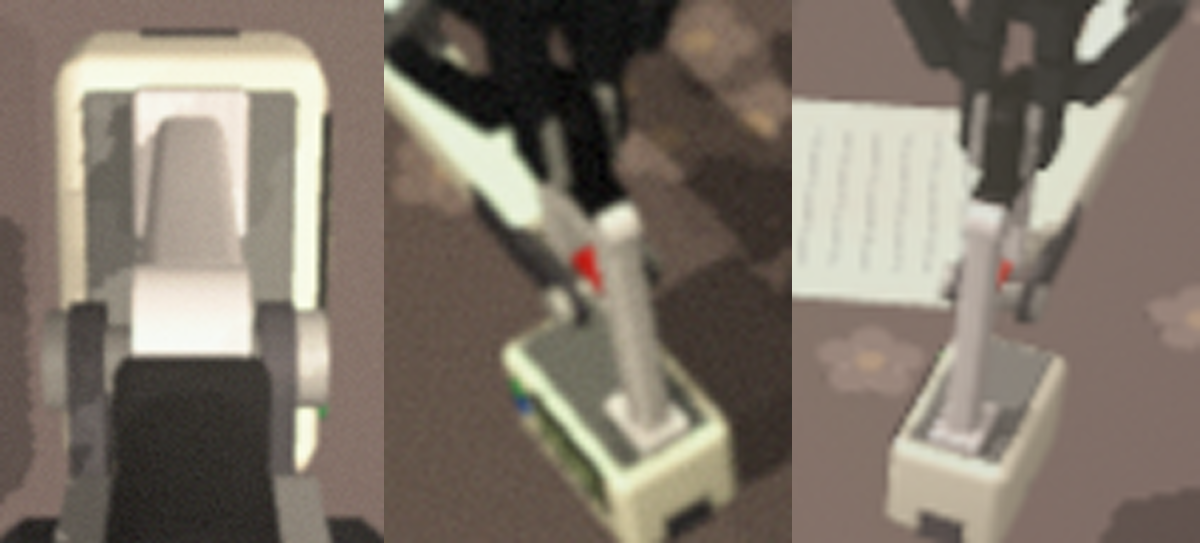

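send_rows --motion '[{"delta_pos": [0,0,1.5],"turn": [0,0,0]},{"delta_pos": [0,0,1.5],"turn": [0,0,0]}]'

```text
clock: 12.6
eef_pos: [575.2, -77.8, 463.0]
tool_rot: [3.133, 0.002, 1.571]
contact_force: [-4.2, 1.2, 6.2]
grip_width: 0.18
```

```bash
python3 -c "
from h import *
plan((576.4,-78,460),1.571); print(bot.read_state()['moment'])"
```

```text
now [575.2 -77.8 463. ] [3.133e+00 2.000e-03 1.571e+00] F [-4.2  1.2  6.2] t 12.6 w 0.18
dpos tool [-0.2  1.2  3. ]  after-turn frame [-0.2  1.2  3. ] turn [0.009 0.002 0.   ]
[ 0.25121728  0.96937357 -0.02050259]
```

send_rows --motion '[{"delta_pos": [0,0.3,2],"turn": [0,0,0]},{"delta_pos": [0,0,2],"turn": [0,0,0]},{"delta_pos": [0,0,2],"turn": [0,0,0]}]'

```text
clock: 12.85
eef_pos: [574.5, -77.6, 459.9]
tool_rot: [3.13, 0.004, 1.571]
contact_force: [-4.1, -0.3, 10.7]
grip_width: 0.178
```

send_rows --motion '[{"delta_pos": [0,0,2],"turn": [0,0,0]},{"delta_pos": [0,0,2],"turn": [0,0,0]},{"delta_pos": [0,0,2],"turn": [0,0,0]}]'

```text
clock: 13.1
eef_pos: [573.8, -77.1, 457.7]
tool_rot: [3.124, 0.005, 1.571]
contact_force: [-3.4, 2.7, 10.2]
grip_width: 0.179
```

```bash
python3 -c "
from h import *
plan((576.4,-78,460),1.571); print(bot.read_state()['moment'])"
```

```text
now [573.8 -77.1 457.7] [3.124 0.005 1.571] F [-3.4  2.7 10.2] t 13.1 w 0.179
dpos tool [-0.9  2.7 -2.2]  after-turn frame [-0.9  2.6 -2.3] turn [0.018 0.005 0.   ]
[0.72711425 0.98118292 0.01873336]
```

send_rows --motion '[{"delta_pos": [-0.5,0.9,1.5],"turn": [0.009,0.003,0]},{"delta_pos": [-0.4,0.9,1.5],"turn": [0.009,0.002,0]},{"delta_pos": [0,0,1.5],"turn": [0.004,0.002,0]}]'

```text
clock: 13.35
eef_pos: [576.2, -77.5, 457.6]
tool_rot: [3.135, -0.002, 1.572]
contact_force: [-0.4, 0.8, 7.5]
grip_width: 0.177
```

```bash
python3 -c "
from h import *
plan((575.5,-78,460),1.571); print(bot.read_state()['moment'])"
```

```text
now [576.2 -77.5 457.6] [ 3.135e+00 -2.000e-03  1.572e+00] F [-0.4  0.8  7.5] t 13.35 w 0.177
dpos tool [-0.5 -0.7 -2.4]  after-turn frame [-0.5 -0.7 -2.4] turn [ 0.007 -0.002  0.001]
[ 0.36660929  0.14361031 -0.04871657]
```

send_rows --motion '[{"delta_pos": [-0.3,-0.2,2.5],"turn": [0.005,-0.001,0.001]},{"delta_pos": [0,0.1,2.5],"turn": [0.002,0,0]},{"delta_pos": [0,0.1,2.5],"turn": [0.002,0,0]}]'

```text
clock: 13.6
eef_pos: [576.8, -76.9, 454.0]
tool_rot: [3.134, -0.002, 1.572]
contact_force: [-1.1, 3.4, 7.0]
grip_width: 0.179
```

```bash
python3 -c "
from h import *
plan((575.5,-78,460),1.571); print(bot.read_state()['moment'])"
```

```text
now [576.8 -76.9 454. ] [ 3.134e+00 -2.000e-03  1.572e+00] F [-1.1  3.4  7. ] t 13.6 w 0.179
dpos tool [-1.1 -1.2 -6. ]  after-turn frame [-1.1 -1.3 -6. ] turn [ 0.008 -0.002  0.001]
[1.03515541 0.27009749 0.0208137 ]
```

send_rows --motion '[{"delta_pos": [-0.8,-0.6,2.5],"turn": [0.006,-0.001,0]},{"delta_pos": [-0.4,-0.2,2.5],"turn": [0.002,0,0]},{"delta_pos": [-0.2,0,2.5],"turn": [0.002,0,0]}]'

```text
clock: 13.85
eef_pos: [576.9, -76.4, 449.3]
tool_rot: [3.135, -0.006, 1.574]
contact_force: [-0.2, 5.1, 5.0]
grip_width: 0.184
```

```bash
python3 -c "
from h import *
plan((575.5,-78,450),1.571); print(bot.read_state()['moment'])"
```

```text
now [576.9 -76.4 449.3] [ 3.135 -0.006  1.574] F [-0.2  5.1  5. ] t 13.85 w 0.184
dpos tool [-1.6 -1.4 -0.7]  after-turn frame [-1.6 -1.4 -0.7] turn [ 0.007 -0.006  0.003]
[1.26633668 0.11186192 0.05266229]
```

send_rows --motion '[{"delta_pos": [-1.6,-0.8,2],"turn": [0.005,-0.004,0.002]},{"delta_pos": [-1.2,-0.4,2],"turn": [0.003,-0.003,0.001]},{"delta_pos": [-0.6,0,2],"turn": [0.002,-0.001,0]}]'

```text
clock: 14.1
eef_pos: [576.8, -77.3, 444.5]
tool_rot: [3.138, -0.005, 1.574]
contact_force: [-0.4, 6.5, 2.7]
grip_width: 0.181
```

```bash
python3 -c "
from h import *
plan((575.5,-79,450),1.571); print(bot.read_state()['moment'])"
```

```text
now [576.8 -77.3 444.5] [ 3.138 -0.005  1.574] F [-0.4  6.5  2.7] t 14.1 w 0.181
dpos tool [-1.7 -1.3 -5.5]  after-turn frame [-1.7 -1.3 -5.5] turn [ 0.004 -0.005  0.003]
[ 1.62896121  0.09993469 -0.00622785]
```

send_rows --motion '[{"delta_pos": [-1.5,-0.8,2.5],"turn": [0.004,-0.005,0.003]},{"delta_pos": [-1,-0.4,2.5],"turn": [0.002,-0.002,0]},{"delta_pos": [-0.8,0,2.5],"turn": [0.001,-0.002,0]}]'

```text
clock: 14.35
eef_pos: [576.3, -77.9, 437.2]
tool_rot: [3.141, -0.005, 1.574]
contact_force: [0.1, 5.0, 0.5]
grip_width: 0.178
```

```bash
python3 -c "
from h import *
plan((575.5,-79,440),1.571); print(bot.read_state()['moment'])"
```

```text
now [576.3 -77.9 437.2] [ 3.141 -0.005  1.574] F [0.1 5.  0.5] t 14.35 w 0.178
dpos tool [-1.1 -0.9 -2.9]  after-turn frame [-1.1 -0.8 -2.8] turn [ 0.001 -0.005  0.003]
[1.43830796 0.02386683 0.01522406]
```

send_rows --motion '[{"delta_pos": [-1,-0.5,2],"turn": [0.001,-0.005,0.003]},{"delta_pos": [-0.5,0,2],"turn": [0,-0.002,0]}]'

```text
clock: 14.52
eef_pos: [576.2, -77.7, 432.3]
tool_rot: [3.141, -0.003, 1.573]
contact_force: [0.8, 6.8, -4.9]
grip_width: 0.179
```

```bash
python3 -c "
from h import *
plan((575.5,-79,430),1.571)"
```

```text
now [576.2 -77.7 432.3] [ 3.141e+00 -3.000e-03  1.573e+00] F [ 0.8  6.8 -4.9] t 14.5167 w 0.179
dpos tool [-1.3 -0.7  2.3]  after-turn frame [-1.3 -0.7  2.3] turn [ 0.    -0.003  0.002]
```

send_rows --motion '[{"delta_pos": [-0.8,-0.3,1.5],"turn": [0,-0.003,0.002]},{"delta_pos": [0,0,1],"turn": [0,0,0]}]'

```text
clock: 14.68
eef_pos: [576.1, -77.1, 427.4]
tool_rot: [-3.139, -0.005, 1.572]
contact_force: [-0.8, -1.8, 0.3]
grip_width: 0.175
```

send_rows --motion '[{"delta_pos": [0,0,1],"turn": [0,0,0]},{"delta_pos": [0,0,0.5],"turn": [0,0,0]}]'

```text
clock: 14.85
eef_pos: [576.4, -77.6, 426.3]
tool_rot: [-3.14, -0.003, 1.572]
contact_force: [-3.6, 1.2, 4.5]
grip_width: 0.181
```

```bash
python3 - <<'E'
from h import *
plan((575.5,-79,426),1.571)
S=capture('scene');D=capture('side')
a=zoom(S,262,105,f=5.5,w=36,h=48);b=zoom(D,366,130,f=5.5,w=36,h=48)
cv2.imwrite('pics/p2.png',np.hstack([a,b]))
E
```

```text
now [576.4 -77.6 426.3] [-3.140e+00 -3.000e-03  1.572e+00] F [-3.6  1.2  4.5] t 14.85 w 0.181
dpos tool [-1.4 -0.9  0.3]  after-turn frame [-1.4 -0.9  0.3] turn [-0.001 -0.003  0.001]
```

View pics/p2.png

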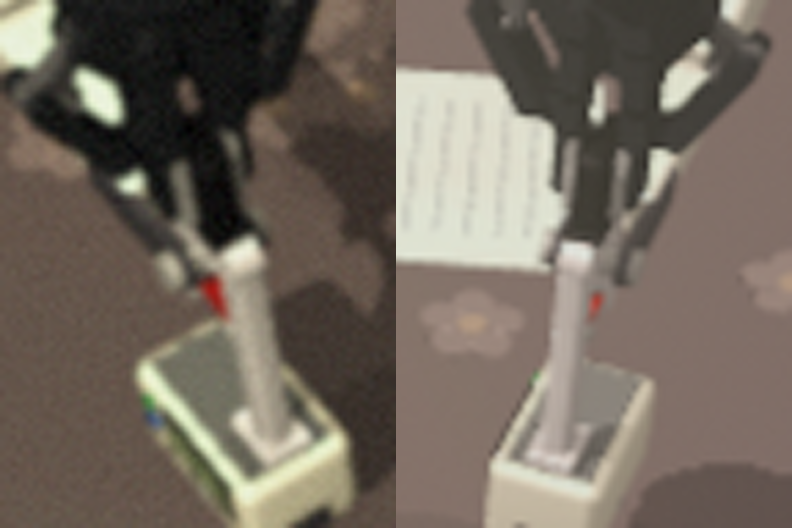

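send_rows --motion '[{"delta_pos": [0,-0.4,1],"turn": [0,-0.003,0]},{"delta_pos": [0,0,0.5],"turn": [0,0,0]}]'

```text
clock: 15.12
eef_pos: [575.9, -77.2, 426.4]
tool_rot: [3.14, -0.001, 1.572]
contact_force: [-2.3, -0.4, 2.8]
grip_width: 0.18
```

```bash
python3 -c "
from h import *
plan((576,-78,446),1.571)"
```

```text
now [575.9 -77.2 426.4] [ 3.140e+00 -1.000e-03  1.572e+00] F [-2.3 -0.4  2.8] t 15.1167 w 0.18
dpos tool [ -0.8   0.2 -19.6]  after-turn frame [ -0.8   0.1 -19.6] turn [ 0.001 -0.001  0.001]
```

send_rows --motion '[{"delta_pos": [0,0,-3],"turn": [0,0,0]},{"delta_pos": [0,0,-4],"turn": [0,0,0]},{"delta_pos": [0,0,-4],"turn": [0,0,0]},{"delta_pos": [0,0,-3],"turn": [0,0,0]},{"delta_pos": [0,0,0],"turn": [0,0,0]}]'

```text
clock: 15.53
eef_pos: [576.3, -77.4, 439.1]
tool_rot: [-3.139, -0.002, 1.572]
contact_force: [0.2, -0.4, -6.6]
grip_width: 0.178
```

```bash
python3 -c "
from h import *
plan((576,-77.3,448),1.571)"
```

```text
now [576.3 -77.4 439.1] [-3.139e+00 -2.000e-03  1.572e+00] F [ 0.2 -0.4 -6.6] t 15.5333 w 0.178
dpos tool [ 0.1 -0.3 -8.9]  after-turn frame [ 0.1 -0.3 -8.9] turn [-0.003 -0.002  0.001]
```

send_rows --motion '[{"delta_pos": [0,-0.3,-3],"turn": [-0.003,-0.002,0]},{"delta_pos": [0,0,-2.5],"turn": [0,0,0]},{"delta_pos": [0,0,-1],"turn": [0,0,0]}]'

```text
clock: 15.78
eef_pos: [576.2, -77.6, 445.3]
tool_rot: [-3.141, -0.001, 1.572]
contact_force: [0.5, 0.0, -6.7]
grip_width: 0.177
```

send_rows --motion '[{"delta_pos": [0,0,-1],"turn": [0,0,0]},{"delta_pos": [0,0,-1],"turn": [0,0,0]}]'

```text
clock: 15.95
eef_pos: [576.3, -77.6, 447.5]
tool_rot: [-3.141, -0.001, 1.572]
contact_force: [-0.3, 0.7, -6.1]
grip_width: 0.185
```

send_rows --motion '[{"delta_pos": [0,0,-1],"turn": [0,0,0]},{"delta_pos": [0,0,0],"turn": [0,0,0]}]'

```text
clock: 16.12
eef_pos: [576.2, -77.6, 448.8]
tool_rot: [-3.141, -0.001, 1.572]
contact_force: [-1.0, -0.4, -6.7]
grip_width: 0.181
```

send_rows --motion '[{"delta_pos": [0,0,-1],"turn": [0,0,0]},{"delta_pos": [0,0,0],"turn": [0,0,0]}]'

```text
clock: 16.28
eef_pos: [576.3, -77.6, 449.4]
tool_rot: [-3.14, -0.001, 1.572]
contact_force: [0.9, -0.3, -6.3]
grip_width: 0.176
```

send_rows --motion '[{"delta_pos": [0,0,-1],"turn": [0,0,0]},{"delta_pos": [0,0,0],"turn": [0,0,0]}]'

```text
clock: 16.45
eef_pos: [576.5, -77.7, 449.4]
tool_rot: [-3.139, -0.001, 1.572]
contact_force: [0.7, -0.5, -5.7]
grip_width: 0.178
```

send_rows --motion '[{"delta_pos": [0,0,-1],"turn": [0,0,0]},{"delta_pos": [0,0,-1],"turn": [0,0,0]}]'

```text
clock: 16.62
eef_pos: [576.8, -77.8, 449.9]
tool_rot: [-3.136, -0.002, 1.572]
contact_force: [3.8, -0.8, -20.5]
grip_width: 0.178
```

```bash
python3 - <<'E'
from h import *
plan((576,-77.3,448),1.571)
S=capture('scene');D=capture('side')
a=zoom(S,262,100,f=5.5,w=36,h=48);b=zoom(D,366,125,f=5.5,w=36,h=48)
cv2.imwrite('pics/p3.png',np.hstack([a,b]))
E
```

```text
now [576.8 -77.8 449.9] [-3.136e+00 -2.000e-03  1.572e+00] F [  3.8  -0.8 -20.5] t 16.6167 w 0.178
dpos tool [ 0.5 -0.8  1.9]  after-turn frame [ 0.5 -0.8  1.9] turn [-0.005 -0.002  0.001]
```

View pics/p3.png

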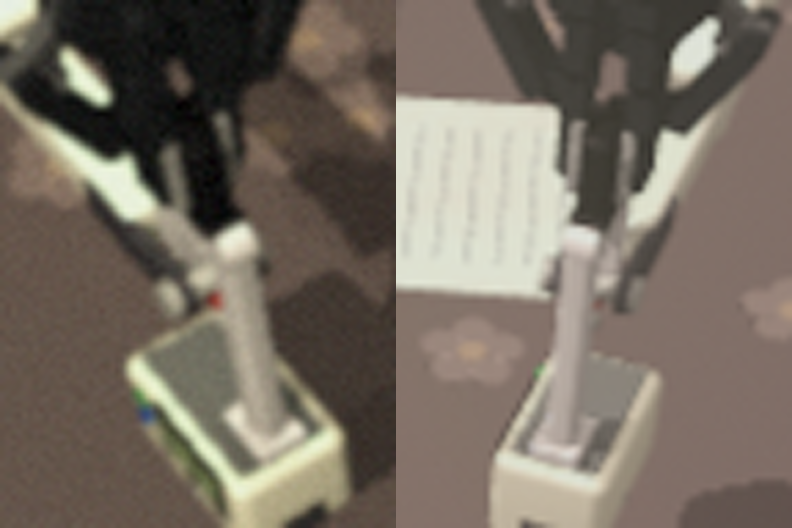

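The latch holds: about 14 N beyond the scale's weight, with the lift stopped at 23 mm. I'll lower it gently.

send_rows --motion '[{"delta_pos": [0.3,-0.5,3],"turn": [-0.005,-0.002,0]},{"delta_pos": [0,0,4],"turn": [0,0,0]},{"delta_pos": [0,0,4],"turn": [0,0,0]},{"delta_pos": [0,0,4],"turn": [0,0,0]},{"delta_pos": [0,0,2],"turn": [0,0,0]},{"delta_pos": [0,0,0],"turn": [0,0,0]}]'

```text
clock: 17.22
eef_pos: [575.5, -77.2, 434.4]
tool_rot: [3.136, 0.002, 1.572]
contact_force: [-0.4, -0.4, -5.3]
grip_width: 0.184
```

```bash
python3 -c "
from h import *
plan((576,-77.3,426.4),1.571)"
```

```text
now [575.5 -77.2 434.4] [3.136e+00 2.000e-03 1.572e+00] F [-0.4 -0.4 -5.3] t 17.2167 w 0.184
dpos tool [-0.1  0.5  8. ]  after-turn frame [-0.1  0.5  8. ] turn [0.005 0.002 0.001]
```

send_rows --motion '[{"delta_pos": [0,0.5,2],"turn": [0.005,0.002,0.001]},{"delta_pos": [0,0,2],"turn": [0,0,0]},{"delta_pos": [0,0,1.5],"turn": [0,0,0]},{"delta_pos": [0,0,0.5],"turn": [0,0,0]},{"delta_pos": [0,0,0],"turn": [0,0,0]}]'

```text
clock: 17.63
eef_pos: [576.0, -77.1, 428.5]
tool_rot: [3.141, -0.0, 1.571]
contact_force: [0.4, -0.2, -5.4]
grip_width: 0.182
```

```bash
python3 -c "
from h import *
plan((576,-77.3,426.4),1.571)"
```

```text
now [576.  -77.1 428.5] [ 3.141 -0.     1.571] F [ 0.4 -0.2 -5.4] t 17.6333 w 0.182
dpos tool [-0.2  0.   2.1]  after-turn frame [-0.2  0.   2.1] turn [ 0.001 -0.    -0.   ]
```

send_rows --motion '[{"delta_pos": [0,0,1],"turn": [0,0,0]},{"delta_pos": [0,0,0.8],"turn": [0,0,0]},{"delta_pos": [0,0,0],"turn": [0,0,0]}]'

```text
clock: 17.88
eef_pos: [576.0, -77.2, 426.6]
tool_rot: [3.141, -0.0, 1.571]
contact_force: [-0.2, -0.4, -5.9]
grip_width: 0.179
```

send_rows --motion '[{"delta_pos": [0,0,0.7],"turn": [0,0,0]},{"delta_pos": [0,0,0],"turn": [0,0,0]},{"delta_pos": [0,0,0],"turn": [0,0,0]}]'

```text
clock: 18.13
eef_pos: [575.9, -77.1, 426.7]
tool_rot: [3.139, 0.0, 1.571]
contact_force: [0.2, -0.4, -7.3]
grip_width: 0.184
```

send_rows --motion '[{"delta_pos": [0,0,1],"turn": [0,0,0]},{"delta_pos": [0,0,0.7],"turn": [0,0,0]}]'

```text
clock: 18.3
eef_pos: [575.7, -77.0, 426.4]
tool_rot: [3.137, 0.001, 1.571]
contact_force: [-5.0, -0.1, 2.7]
grip_width: 0.183
```

```bash
python3 -c "
from h import *
plan((576,-77.3,426.4),1.571)"
```

```text
now [575.7 -77.  426.4] [3.137e+00 1.000e-03 1.571e+00] F [-5.  -0.1  2.7] t 18.3 w 0.183
dpos tool [-0.3  0.3  0. ]  after-turn frame [-0.3  0.3  0. ] turn [ 0.004  0.001 -0.   ]
```

send_rows --motion '[{"delta_pos": [0,0.2,-0.2],"turn": [0.004,0.001,0]},{"delta_pos": [0,0,0],"turn": [0,0,0]}]'

```text
clock: 18.47
eef_pos: [575.8, -77.0, 426.6]
tool_rot: [3.141, -0.0, 1.571]
contact_force: [0.3, -0.7, -5.7]
grip_width: 0.177
```

```bash
python3 -c "
from h import *
plan((576,-77.3,426.4),1.571)"
```

```text
now [575.8 -77.  426.6] [ 3.141 -0.     1.571] F [ 0.3 -0.7 -5.7] t 18.4667 w 0.177
dpos tool [-0.3  0.2  0.2]  after-turn frame [-0.3  0.2  0.2] turn [ 0. -0. -0.]
```

send_rows --motion '[{"delta_pos": [0,0,0.6],"turn": [0.002,0,0]},{"delta_pos": [0,0,0.4],"turn": [0.002,0,0]}]'

```text
clock: 18.63
eef_pos: [576.2, -77.1, 426.4]
tool_rot: [-3.14, 0.0, 1.571]
contact_force: [0.2, 1.1, 1.0]
grip_width: 0.181
```

```bash
python3 -c "
from h import *
plan((576,-77.3,426.4),1.571)"
```

```text
now [576.2 -77.1 426.4] [-3.14   0.     1.571] F [0.2 1.1 1. ] t 18.6333 w 0.181
dpos tool [-0.2 -0.2  0. ]  after-turn frame [-0.2 -0.2  0. ] turn [-0.002  0.    -0.   ]
```

send_rows --hand 0 --motion '[{"delta_pos": [0,0,0],"turn": [0,0,0]},{"delta_pos": [0,0,0],"turn": [0,0,0]},{"delta_pos": [0,0,0],"turn": [0,0,0]},{"delta_pos": [0,0,0],"turn": [0,0,0]},{"delta_pos": [0,0,0],"turn": [0,0,0]},{"delta_pos": [0,0,0],"turn": [0,0,0]}]'

```text
clock: 19.13
eef_pos: [576.5, -77.2, 426.9]
tool_rot: [-3.141, 0.001, 1.571]
contact_force: [-0.5, -1.2, 0.2]
grip_width: 0.497
```

```bash
python3 - <<'E'
from h import *
plan((576,-77.3,426.4),1.571)
S=capture('scene');D=capture('side');W=capture('wrist')
a=zoom(S,262,100,f=5,w=36,h=48);b=zoom(D,366,125,f=5,w=36,h=48);
cv2.imwrite('pics/p4.png',np.hstack([a,b])); save(W,'wr4')
E
```

```text
now [576.5 -77.2 426.9] [-3.141e+00  1.000e-03  1.571e+00] F [-0.5 -1.2  0.2] t 19.1333 w 0.497
dpos tool [-0.1 -0.5  0.5]  after-turn frame [-0.1 -0.5  0.5] turn [-0.     0.001 -0.   ]
```

View pics/p4.png

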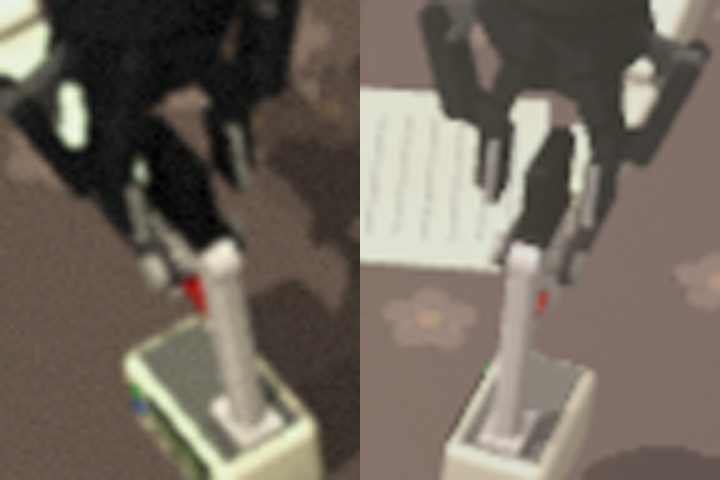

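View pics/wr4.png

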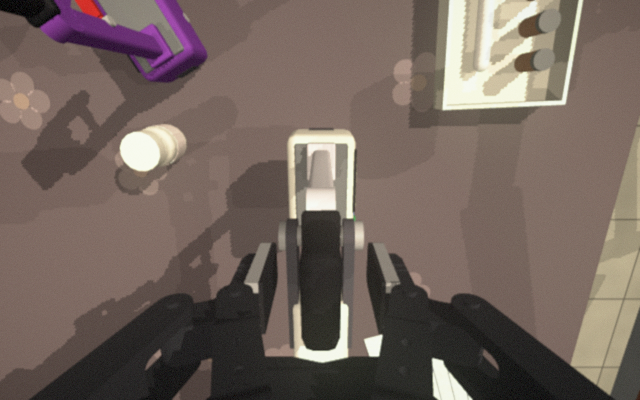

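The scale hangs on its own with the jaws clear of it on both sides, so I'll retreat straight up.

send_rows --motion '[{"delta_pos": [0,0,-4],"turn": [0,0,0]},{"delta_pos": [0,0,-8],"turn": [0,0,0]},{"delta_pos": [0,0,-12],"turn": [0,0,0]},{"delta_pos": [0,0,-15],"turn": [0,0,0]},{"delta_pos": [0,0,-15],"turn": [0,0,0]},{"delta_pos": [0,0,-15],"turn": [0,0,0]},{"delta_pos": [0,0,-15],"turn": [0,0,0]},{"delta_pos": [0,0,-8],"turn": [0,0,0]},{"delta_pos": [0,0,0],"turn": [0,0,0]},{"delta_pos": [0,0,0],"turn": [0,0,0]},{"delta_pos": [0,0,0],"turn": [0,0,0]},{"delta_pos": [0,0,0],"turn": [0,0,0]}]'

```text
clock: 20.28
eef_pos: [575.4, -76.8, 528.1]
tool_rot: [3.14, 0.002, 1.571]
contact_force: [-0.4, -0.2, -0.0]
grip_width: 0.501
```

send_rows --motion '[{"delta_pos": [0,0,0],"turn": [0,0,0]},{"delta_pos": [0,0,0],"turn": [0,0,0]},{"delta_pos": [0,0,0],"turn": [0,0,0]},{"delta_pos": [0,0,0],"turn": [0,0,0]},{"delta_pos": [0,0,0],"turn": [0,0,0]},{"delta_pos": [0,0,0],"turn": [0,0,0]}]'

```text
clock: 20.78
eef_pos: [575.5, -76.8, 526.0]
tool_rot: [-3.14, 0.001, 1.571]
contact_force: [-0.3, 0.5, 0.3]
grip_width: 0.503
```

```bash
python3 - <<'E'
from h import *
plan((576,-77.3,426.4),1.571)
S=capture('scene');D=capture('side')
a=zoom(S,262,100,f=5,w=36,h=48);b=zoom(D,366,125,f=5,w=36,h=48)
for _ in range(5): S2=capture('scene')
print('motion',np.abs(S2['img'][60:150,220:300].astype(int)-S['img'][60:150,220:300]).mean(),np.abs(S2['img'][300:,400:].astype(int)-S['img'][300:,400:]).mean())
cv2.imwrite('pics/p5.png',np.hstack([a,b])); save(S2,'s5')
E
```

```text
now [575.5 -76.8 526. ] [-3.140e+00  1.000e-03  1.571e+00] F [-0.3  0.5  0.3] t 20.7833 w 0.503
dpos tool [-0.4  0.7 99.6]  after-turn frame [-0.5  0.5 99.6] turn [-0.002  0.001 -0.   ]
motion 2.488425925925926 2.4738611111111113
```

View pics/p5.png

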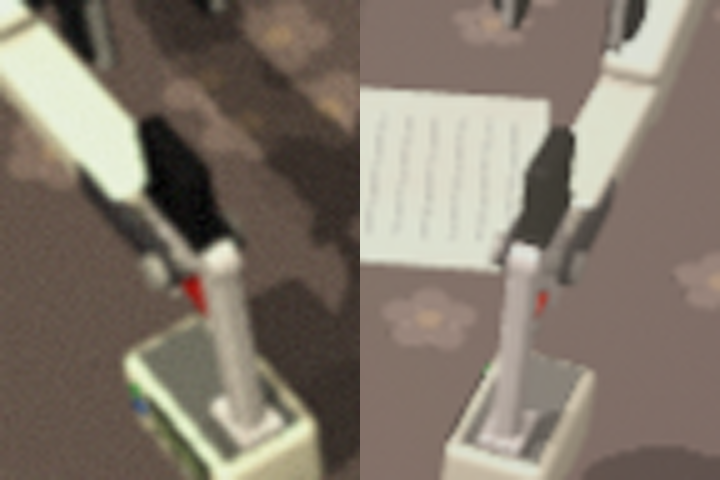

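View pics/s5.png

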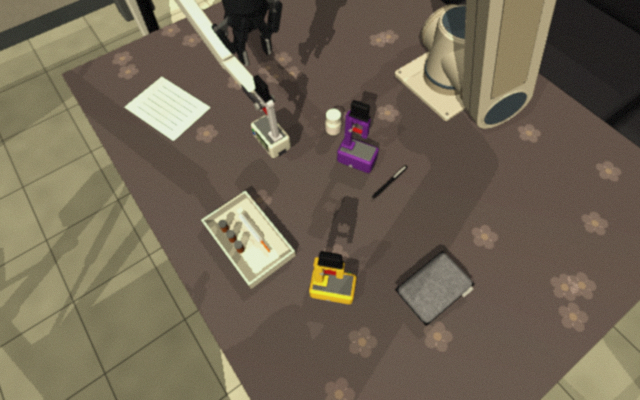

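The scale hangs still at scene (268,130). Image change around it is no more than the camera noise elsewhere. The bystanders are in their places, so I'm handing in.

```bash
python3 -c "
from workcell import bot
print(bot.hand_in())"
```

```text
the job is handed in; nothing more can be done
None
```

The scale now hangs on the hoist's pin with its latch shut. The gripper is about 100 mm above it, touching nothing. I handed the job in at about 21 s on the robot's clock.

- **Pressing home:** the measured contact on the pin was about 17 N at most, scale's weight included (limit 30 N). The side force from the latch vanished near the end of travel, and then the hook met the solid seat, with the pin about 221 mm above the table.
- **Tug:** the scale lifted freely for about 23 mm, then the pin bore on the shut latch with about 14 N beyond the scale's weight, and the latch held. That is firmer than I meant by "lightly"; I was stepping for 5–8 N, and the force jumped on the last step.
- **Lowering and release:** I set it down until the measured vertical force was about zero, then opened the jaws and moved straight up.
- **Last checks:** two scene pictures a quarter of a second apart differ around the scale only by camera noise (2.49 against 2.47 elsewhere). The other things on the table look unmoved in the last scene picture.

**What disagreed:**
- **Pin position:** the fixed cameras and the wrist camera differed by about 4 mm on where the pin is along the boom. I settled it by comparing the held scale with the fork in one wrist picture.
- **Arm creep:** the arm crept and tilted slightly under load while pressing, giving side forces of 4 to 7 N. I corrected these as I went.

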